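# Sort press-screw studs by thread pitch against notched gauge plates

## Task

Sort the two loose threaded studs by pitch: slide the brass one (fine thread) and the steel one (coarse thread) across the worktop, never lifting them off it, and push each squarely home against the notched gauge plate with the same pitch, so that its thread ridges sit in the notches and both end collars are flush with the plate. The copper stud is already on its gauge: leave it there, and do not shift the dental cast, the crucible or the black brush wheel.

Things in the scene. Friction and masses are not known exactly. Their poses are not given: they have to be found in the camera images.
- stud_fine_mid (a point): Centre of the brass, fine-pitch stud, 12 mm above the worktop. Long axis = this frame's y; 92 mm long, about 0.22 kg. Each end is a 24 x 24 mm square collar, 14 mm long, so it does not roll; between them a 12 mm core with 6 thread ridges, 22 mm diameter, 9 mm apart, symmetric. Starts left or right, in front of the gauges. Same turned end for end.
- stud_coarse_mid (a point): Centre of the bright steel, coarse-pitch stud, 12 mm above the worktop. Long axis = this frame's y; 92 mm long, about 0.22 kg. Each end is a 24 x 24 mm square collar, 14 mm long, so it does not roll; between them a 12 mm core with 4 thread ridges, 22 mm diameter, 18 mm apart, symmetric. Starts left or right, in front of the gauges. Same turned end for end.
- stud_medium_mid (a point): Centre of the copper, medium-pitch stud, 12 mm above the worktop. Long axis = this frame's y; 92 mm long, about 0.22 kg. Each end is a 24 x 24 mm square collar, 14 mm long, so it does not roll; between them a 12 mm core with 5 thread ridges, 22 mm diameter, 13 mm apart, symmetric. Starts seated on the medium gauge and is to stay there. Same turned end for end.
- gauge_fine_seat (a point): Where the centre of a seated fine stud belongs, 12 mm up. The gauge: fixed dark block, 36 (x) x 100 (y) x 16 mm (20 at its screws), its flat front 12 mm beyond this point and facing this frame's -x, with 5 bright teeth, 5.5 mm long, 9 mm apart, symmetric. Tapered: 2 mm off along y still enters. Seated: axis along this y, collars on the front; unmeshed: 4 mm off.
- gauge_medium_seat (a point): Where the centre of a seated medium stud belongs, 12 mm up. The gauge: fixed dark block, 36 (x) x 100 (y) x 16 mm (20 at its screws), its flat front 12 mm beyond this point and facing this frame's -x, with 4 bright teeth, 5.5 mm long, 13 mm apart, symmetric. Tapered: 2 mm off along y still enters. Seated: axis along this y, collars on the front; unmeshed: 4 mm off.
- gauge_coarse_seat (a point): Where the centre of a seated coarse stud belongs, 12 mm up. The gauge: fixed dark block, 36 (x) x 100 (y) x 16 mm (20 at its screws), its flat front 12 mm beyond this point and facing this frame's -x, with 3 bright teeth, 5.5 mm long, 18 mm apart, symmetric. Tapered: 2 mm off along y still enters. Seated: axis along this y, collars on the front; unmeshed: 4 mm off.
- cast_mid (a point): Centre, half-way up, of a loose cream plaster dental cast, 53 x 71 x 27 mm (x, y, z), standing between the two studs at the start; not to be shifted.
- crucible_mid (a point): Centre, half-way up, of a loose buff clay crucible, 51 mm across, 40 mm high, standing between two gauges; not to be shifted.
- wheel_mid (a point): Centre, half-way up, of a loose black polishing brush wheel lying flat, 57 mm across, 12 mm high, between two gauges; not to be shifted.
Things that resemble listed ones, but are neither listed nor needed, are in the scene too. Leave any green look-alike of the part that bears stud_fine_mid alone.

How it is judged (in metres and radians):
At the end, for the whole second after the job is handed in: Each of the three studs rests on the worktop at its own gauge: centre within 3 mm (horizontally) of the gauge's seat point, long axis within 0.05 rad of the gauge's front face, lying flat and still (horizontal distance between stud_fine_mid and gauge_fine_seat below 0.003 m and angle between the y axis of stud_fine_mid and the y axis of gauge_fine_seat, either way round below 0.05 rad and height (world z) of each of stud_fine_mid, stud_coarse_mid, stud_medium_mid below 0.016 m and linear speed of each of stud_fine, stud_coarse, stud_medium below 0.02 m/s and horizontal distance between stud_coarse_mid and gauge_coarse_seat below 0.003 m and angle between the y axis of stud_coarse_mid and the y axis of gauge_coarse_seat, either way round below 0.05 rad and horizontal distance between stud_medium_mid and gauge_medium_seat below 0.003 m and angle between the y axis of stud_medium_mid and the y axis of gauge_medium_seat, either way round below 0.05 rad); the robot touches nothing.
It fails at once if a loose stud is lifted off the worktop (its centre more than 15 mm above where it lies) (height (world z) of any of stud_fine_mid, stud_coarse_mid above 0.027 m).
It fails at once if the copper stud is pushed off its seat (by more than 5 mm) (distance of stud_medium_mid from where it was at the start of the episode above 0.005 m).
It fails at once if the dental cast, crucible or brush wheel is shifted by more than 15 mm (distance of any of cast_mid, crucible_mid, wheel_mid from where it was at the start of the episode above 0.015 m).
It also fails if it takes over 72 s, if anything falls off the work surface, if the arm or the gripper's body presses on something with over 40 N, if the wrist force passes 120 N, or if a joint passes its speed limit or range.

## Robot

A 6-joint arm with a two-finger parallel gripper is mounted at the origin on a cart in front of the work surface, level with it; the furniture and walls round the work are solid. World frame = base frame: x ahead of the robot, y to its left, z up, the work surface at z = 0. Lengths are in mm, angles in rad, forces in N, time in s.
With the tool pointing down it reaches from about 350 to 775 mm from the base axis. Payload 7.3 kg.
Tool frame: the origin (TCP) lies on the centre line of the jaws, within the pads' length; the fingertips stand 22 mm ahead of it and the grasp point (between the pads) lies 3 mm ahead of it; x points along the fingers, z is the direction in which the jaws open and shut, and the axes are right-handed (so a half turn about x gives the same grasp; the last joint's range is limited). The gripper opens to 92 mm and grips with 3 to 60 N. Pads are 19 mm wide; open, the fingers measure 130 mm over their backs; the gripper's body (75 mm by 190 mm) begins 47 mm behind the grasp point.
Start: joints at [-1.393, 0.342, 1.524, -0, 1.275, -0.146], TCP at [167.062, -497.728, 248.741] pointing down, gripper open.
Joint ranges: [-2.53, 2.53], [-0.77, 2.02], [0.04, 2.7], [-1, 4.14], [0.28, 2.66], [-3.11, 3.11]. Speed limits (rad/s): [2.57, 2.57, 3.14, 3.14, 3.14, 3.14].

## Interface

Orientations are given as [roll, pitch, yaw] about the fixed x, y, z axes, in that order (R = Rz(yaw) Ry(pitch) Rx(roll)).
In Python, from plant import readout, imaging, bot gives the robot as it stands.
- The arm moves only by the tool arm_command, never from a script. Its argument "plan" is a list of rows, each an object of numbers: "tx", "ty", "tz": the shift along the tool's x, y, z in cm; "wx", "wy", "wz": the turn, a rotation vector about the tool's x, y, z in rad; "jaw": the opening, from -1 (shut) to 1 (fully open). In form: [{"tx": .., "ty": .., "tz": .., "wx": .., "wy": .., "wz": .., "jaw": ..}, ...]. A call has 1 to 20 rows; each row shifts and turns the commanded pose from where the row before left it, along the tool's axes as they then stand; what a row does not reach is not made up. A row lasts 1/10 s, in which the tool goes at most 50 mm and 8.59 degrees, less where a joint would pass 70% of its speed; a pose out of reach is approached as far as the arm can. A call with a gripper value outside its range is refused whole. The fingers move at their own pace and stop on an object; the grip force is fixed at half the most. Time passes only in rows, so rows that do not move let the fingers close. It gives the time, the measured TCP pose, the force and the opening at its end, in the units of the state.
- readout.get_obs(): the state, without advancing time (a new reading comes with each control period).
- imaging.capture(name): name is "side" or "top" or "wrist"; returns the picture (384x512x3 uint8, blue, green, red); there is no depth.
- imaging.get_calibration(name): a dict with "fx", "fy", "cx", "cy" (pixels), "position" and "rotation" of the camera in the world; the wrist camera has in their place "mount" (4x4, takes a point from camera to tool coordinates, whose origin is the TCP and whose axes are the tool frame's). Camera axes: x right, y up, looking along -z (the intrinsics and any distortion apply to the point x, -y, -z); pixel columns grow to the right and rows downward; lengths in mm; the calibration is good to about 2 mm. A picture is of the moment at which its call begins: read the wrist's pose just before it. get_calibration takes no time and is no camera call.
- bot.close_job(): hands the job in, once; it reports no verdict.
The state is a dict: "time": time; "joint_positions": joint angles; "dq": joint speeds; "tau": joint torques, N m; "tool_pos": TCP position; "tcp_rot": TCP orientation; "contact_force": force on the tool from outside, world axes, zero at the start; "moment": the same for the moment, N m; "grip_width": finger opening in mm.
Only numpy, scipy, OpenCV 4.12 (cv2) and the standard library are available. Lean on these libraries where they do the work, as an engineer would, in place of code of your own. Each camera call takes 0.05 s, during which the arm holds its last target.

## Working session

There is one attempt and no reset: what is moved stays moved. The work goes in short steps, Python scripts to look and compute and a tool call to move; the robot and the scene stay as the last step left them, time stands still between calls to the robot, and variables do not carry over. Pictures are saved under pics/ and viewed, and the job is handed in when it is done.

Besides the shell and the picture viewer there is one more tool, called after "Call:" as a command line: name --argument value ..., lists and objects as JSON in quotes. arm_command: Moves the arm, as the interface text tells. Its arguments: {"type":"object","properties":{"plan":{"type":"array"}},"required":["plan"]}

```bash
mkdir -p pics; ls; python3 - <<'E'
from plant import readout, imaging, bot
import cv2
print(readout.get_obs())
for n in ("top","side","wrist"):
    im=imaging.capture(n); cv2.imwrite(f"pics/{n}0.png",im); print(n,imaging.get_calibration(n))
E
```

```text
pics
{'time': 0.0, 'joint_positions': array([-1.39299102e+00,  3.42699833e-01,  1.52501897e+00, -1.43629557e-05,
        1.27536995e+00, -1.46023494e-01]), 'dq': array([ 0.00070911,  0.00096106,  0.00070105, -0.00026495, -0.00166276,
       -0.00025521]), 'tau': array([-1.39203876e-03, -4.31246138e+01, -2.44225931e+01,  7.15543795e-02,
        5.57404803e-02, -1.14083439e-04]), 'tool_pos': array([ 166.99410969, -497.34513613,  248.05612724]), 'tcp_rot': array([3.00474914, 1.56930017, 1.7577858 ]), 'contact_force': array([ 0.20021541,  0.28570002, -0.2906244 ]), 'moment': array([-0.00697019,  0.01081008, -0.03023078]), 'grip_width': 92.15351476301367}
top {'fx': 374.18313395488707, 'fy': 374.18313395488707, 'cx': 255.58504373989135, 'cy': 190.11737427860908, 'position': array([406.39467894,  30.86662007, 952.12957318]), 'rotation': array([ 0.14560871, -0.00526618, -1.56381297])}
side {'fx': 494.8079187179278, 'fy': 494.8079187179278, 'cx': 251.79144408765933, 'cy': 184.5995200877739, 'position': array([  539.05919854, -1099.97727003,   808.89521175]), 'rotation': array([ 0.97751352, -0.01468866, -0.01310362])}
wrist {'fx': 338.6913049742159, 'fy': 338.6913049742159, 'cx': 253.80469418030847, 'cy': 183.70731984637854, 'mount': array([[ 1.49130066e-03,  2.91809442e-01, -9.56475314e-01,
        -1.35669197e+02],
       [-4.87173552e-04,  9.56476476e-01,  2.91809037e-01,
         7.81013979e+01],
       [ 9.99998769e-01,  3.07944681e-05,  1.56855584e-03,
         3.05787008e-01],
       [ 0.00000000e+00,  0.00000000e+00,  0.00000000e+00,
         1.00000000e+00]])}
```

View pics/top0.png

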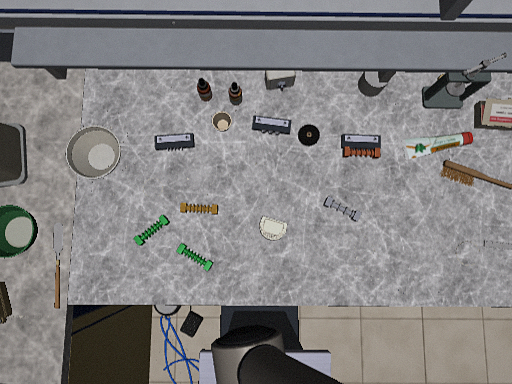

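View pics/side0.png

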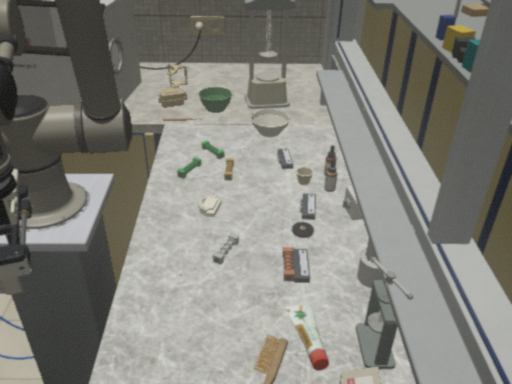

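View pics/wrist0.png

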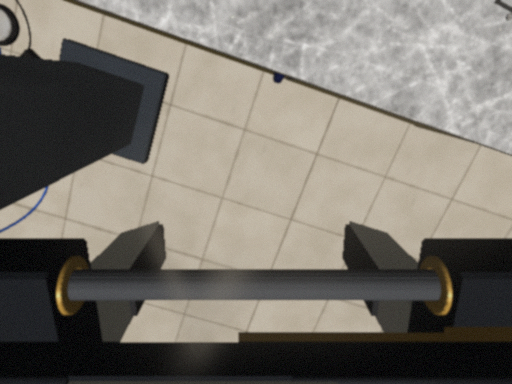

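```bash
cat > h.py <<'E'
import numpy as np, cv2
from scipy.spatial.transform import Rotation as Ro
from plant import readout, imaging, bot
def cam(n,obs=None):
    c=imaging.get_calibration(n)
    if n=="wrist":
        o=obs; T=np.eye(4); T[:3,:3]=Ro.from_euler('xyz',o['tcp_rot']).as_matrix(); T[:3,3]=o['tool_pos']
        M=T@c['mount']; R,p=M[:3,:3],M[:3,3]
    else: R,p=Ro.from_euler('xyz',c['rotation']).as_matrix(),np.array(c['position'])
    return c,R,p
def ray(C,u,v,z):
    c,R,p=C
    d=R@np.array([(u-c['cx'])/c['fx'],-(v-c['cy'])/c['fy'],-1.])
    return p+d*(z-p[2])/d[2]
def proj(C,P):
    c,R,p=C; q=R.T@(np.asarray(P,float)-p)
    return c['cx']+c['fx']*q[0]/-q[2], c['cy']-c['fy']*q[1]/-q[2]
E
python3 - <<'E'
from h import *
t=cv2.imread("pics/top0.png"); C=cam("top")
cv2.imwrite("pics/top0z.png",cv2.resize(t[105:225,145:395],None,fx=3.2,fy=3.2,interpolation=cv2.INTER_CUBIC))
for n,u,v in (("brass",199,209),("steel",341,209),("gL",175,142),("gM",272,125),("gR",361,143),("cast",273,228),("cru",222,121),("wheel",309,134)):
    print(n,ray(C,u,v,12).round())
S=cam("side")
print(ray(S,229,168,12),ray(S,227,249,12))
E
```

```text
brass [495. 169.  12.]
steel [ 498. -189.   12.]
gL [668. 236.  12.]
gM [716. -15.  12.]
gR [ 670. -245.   12.]
cast [449. -17.  12.]
cru [726. 116.  12.]
wheel [ 693. -111.   12.]
[498.39755137 170.96360543  12.        ] [ 502.79060605 -196.68064672   12.        ]
```

View pics/top0z.png

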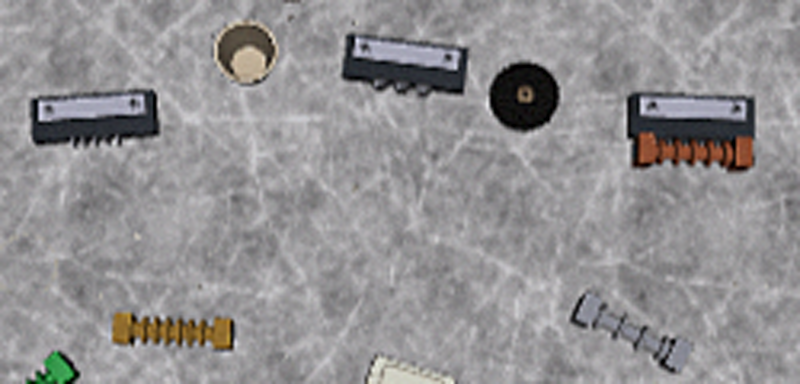

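```bash
cat >> h.py <<'E'
def pose(o=None):
    o=o or readout.get_obs()
    return Ro.from_euler('xyz',o['tcp_rot']).as_matrix(),np.array(o['tool_pos'])
def zang(R): return np.arctan2(R[1,2],R[0,2])
def plan(tgt,ang,n=None,cmd=None):
    """rows in cm/rad to go to TCP tgt with jaw axis (mod pi free) heading ang, tool straight down"""
    R,p=cmd or pose()
    best=None
    c,s=np.cos(ang),np.sin(ang)
    z=np.array([c,s,0]); x=np.array([0,0,-1.]); T=np.c_[x,np.cross(z,x),z]
    rv=Ro.from_matrix(R.T@T).as_rotvec()
    d=np.array(tgt)-p
    k=n or int(max(np.ceil(np.linalg.norm(d)/30),np.ceil(np.linalg.norm(rv)/0.10),1))
    rows=[];w=rv/k;Rc=R
    for i in range(k):
        rows.append(np.r_[Rc.T@d/k/10,w]); Rc=Rc@Ro.from_rotvec(w).as_matrix()
    print("dist",d.round(1),"rot",rv.round(3),"k",k)
    for r in rows: print(r.round(2)[:3],r.round(3)[3:])
E
python3 - <<'E'
from h import *
R,p=pose(); print(R.round(3),p, zang(R))
C=cam("wrist",readout.get_obs()); print(C[1].round(2),C[2])
E
```

```text
[[-0.     0.948  0.318]
 [ 0.001  0.318 -0.948]
 [-1.     0.    -0.001]] [ 167.01751428 -497.41672606  248.20344913] -1.24698060063001
[[ 0.32  0.91  0.28]
 [-0.95  0.3   0.09]
 [-0.   -0.29  0.96]] [ 241.18710441 -473.01888759  383.88568917]
```

```bash
python3 - <<'E'
from h import *
plan([590,-100,260],-np.pi/2,14)
E
```

```text
dist [423.  397.4  11.8] rot [ 0.324 -0.001  0.   ] k 14
[-0.08  3.77 -1.73] [ 0.023 -0.     0.   ]
[-0.08  3.73 -1.82] [ 0.023 -0.     0.   ]
[-0.08  3.68 -1.9 ] [ 0.023 -0.     0.   ]
[-0.08  3.64 -1.99] [ 0.023 -0.     0.   ]
[-0.08  3.59 -2.07] [ 0.023 -0.     0.   ]
[-0.08  3.54 -2.15] [ 0.023 -0.     0.   ]
[-0.08  3.49 -2.23] [ 0.023 -0.     0.   ]
[-0.08  3.44 -2.31] [ 0.023 -0.     0.   ]
[-0.08  3.38 -2.39] [ 0.023 -0.     0.   ]
[-0.08  3.33 -2.47] [ 0.023 -0.     0.   ]
[-0.08  3.27 -2.55] [ 0.023 -0.     0.   ]
[-0.08  3.21 -2.62] [ 0.023 -0.     0.   ]
[-0.08  3.15 -2.7 ] [ 0.023 -0.     0.   ]
[-0.08  3.09 -2.77] [ 0.023 -0.     0.   ]
```

Call:
arm_command --plan '[{"wx": 0.108}, {"wx": 0.108}, {"wx": 0.108}, {"ty": 4.2, "tz": -4, "tx": -0.1}, {"ty": 4.2, "tz": -4, "tx": -0.1}, {"ty": 4.2, "tz": -4, "tx": -0.1}, {"ty": 4.2, "tz": -4, "tx": -0.1}, {"ty": 4.2, "tz": -4, "tx": -0.1}, {"ty": 4.2, "tz": -4, "tx": -0.1}, {"ty": 4.2, "tz": -4, "tx": -0.1}, {"ty": 4.2, "tz": -4, "tx": -0.1}, {"ty": 4.2, "tz": -4, "tx": -0.1}, {"ty": 4.2, "tz": -4, "tx": -0.1}, {"ty": 0}, {"ty": 0}, {"ty": 0}]'

```text
invalid input at $.plan[0]: expected keys tx, ty, tz, wx, wy, wz, jaw
```

```bash
python3 - <<'E'
from h import *
o=readout.get_obs(); im=imaging.capture("wrist"); cv2.imwrite("pics/w1.png",im); np.save("w1.npy",o,allow_pickle=True)
print(o['time'],o['tool_pos'],o['joint_positions'],np.abs(o['dq']).max())
E
```

```text
0.15 [ 167.01751428 -497.41672606  248.20344913] [-1.39297615e+00  3.42571232e-01  1.52478822e+00 -4.99147765e-06
  1.27545510e+00 -1.45993990e-01] 0.00281494449056078
```

View pics/w1.png

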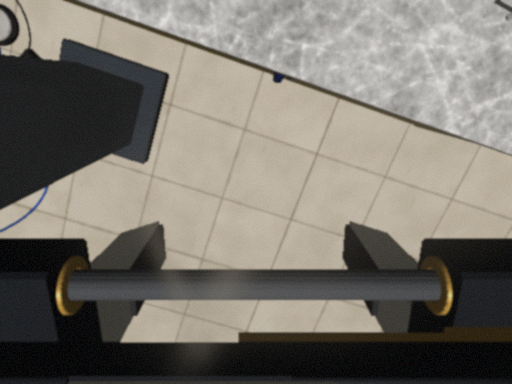

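Call:
arm_command --plan '[{"tx": 0, "ty": 0, "tz": 0, "wx": 0.108, "wy": 0, "wz": 0, "jaw": 1}, {"tx": 0, "ty": 0, "tz": 0, "wx": 0.108, "wy": 0, "wz": 0, "jaw": 1}, {"tx": 0, "ty": 0, "tz": 0, "wx": 0.108, "wy": 0, "wz": 0, "jaw": 1}, {"tx": -0.1, "ty": 3.8, "tz": -3.6, "wx": 0, "wy": 0, "wz": 0, "jaw": 1}, {"tx": -0.1, "ty": 3.8, "tz": -3.6, "wx": 0, "wy": 0, "wz": 0, "jaw": 1}, {"tx": -0.1, "ty": 3.8, "tz": -3.6, "wx": 0, "wy": 0, "wz": 0, "jaw": 1}, {"tx": -0.1, "ty": 3.8, "tz": -3.6, "wx": 0, "wy": 0, "wz": 0, "jaw": 1}, {"tx": -0.1, "ty": 3.8, "tz": -3.6, "wx": 0, "wy": 0, "wz": 0, "jaw": 1}, {"tx": -0.1, "ty": 3.8, "tz": -3.6, "wx": 0, "wy": 0, "wz": 0, "jaw": 1}, {"tx": -0.1, "ty": 3.8, "tz": -3.6, "wx": 0, "wy": 0, "wz": 0, "jaw": 1}, {"tx": -0.1, "ty": 3.8, "tz": -3.6, "wx": 0, "wy": 0, "wz": 0, "jaw": 1}, {"tx": -0.1, "ty": 3.8, "tz": -3.6, "wx": 0, "wy": 0, "wz": 0, "jaw": 1}, {"tx": -0.1, "ty": 3.8, "tz": -3.6, "wx": 0, "wy": 0, "wz": 0, "jaw": 1}, {"tx": -0.1, "ty": 3.8, "tz": -3.6, "wx": 0, "wy": 0, "wz": 0, "jaw": 1}, {"tx": 0, "ty": 0, "tz": 0, "wx": 0, "wy": 0, "wz": 0, "jaw": 1}, {"tx": 0, "ty": 0, "tz": 0, "wx": 0, "wy": 0, "wz": 0, "jaw": 1}, {"tx": 0, "ty": 0, "tz": 0, "wx": 0, "wy": 0, "wz": 0, "jaw": 1}]'

```text
time: 1.9
tool_pos: [565.6, -120.3, 258.9]
tcp_rot: [-1.347, 1.57, -2.918]
contact_force: [-0.1, -0.8, -0.5]
grip_width: 91.8
```

```bash
cat > snap.py <<'E'
import sys,pickle
from h import *
n=sys.argv[1]
o=readout.get_obs(); im=imaging.capture("wrist"); cv2.imwrite(f"pics/{n}.png",im); pickle.dump(o,open(n+".pkl","wb"))
print(o['time'],o['tool_pos'].round(2),zang(pose(o)[0]),o['contact_force'].round(1),o['grip_width'])
E
python3 snap.py w2
```

```text
1.9 [ 565.63 -120.28  258.93] -1.5716196510767508 [-0.1 -0.8 -0.5] 91.79337240532284
```

View pics/w2.png

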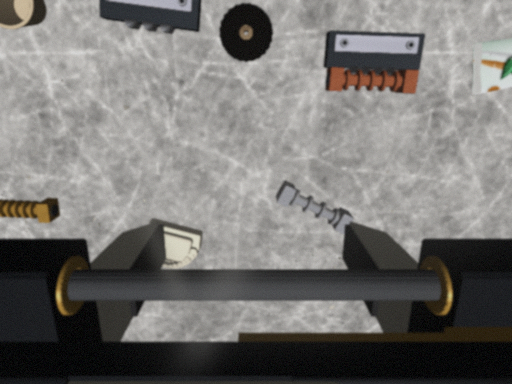

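```bash
python3 - <<'E'
import cv2,numpy as np
im=cv2.imread("pics/w2.png")
a=cv2.resize(im[0:45,90:215],None,fx=6,fy=6,interpolation=cv2.INTER_CUBIC)
b=cv2.resize(im[172:235,265:390],None,fx=6,fy=6,interpolation=cv2.INTER_CUBIC)[:320]
cv2.imwrite("pics/w2z.png",np.vstack([a,b]))
E
```

```text
(no output)
```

View pics/w2z.png

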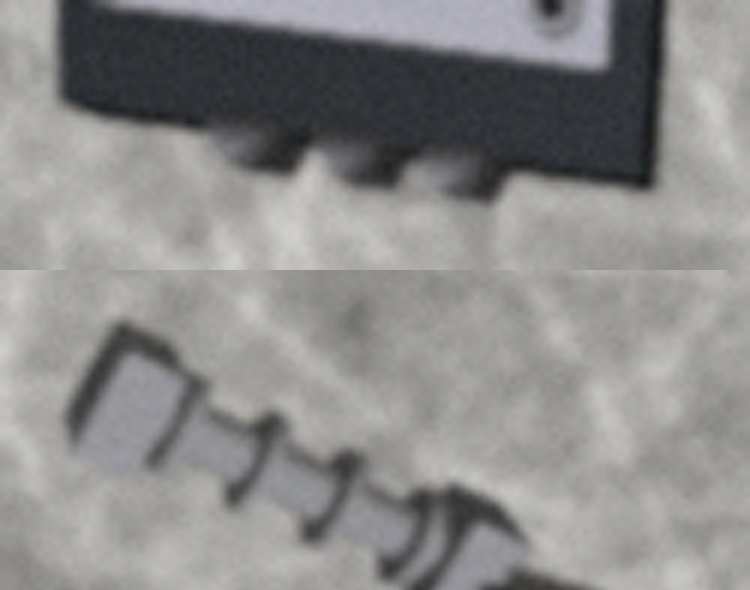

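```bash
python3 - <<'E'
from h import *
import pickle
o=pickle.load(open("w2.pkl","rb")); C=cam("wrist",o)
f=lambda x,y,z: ray(C,265+x/6,172+(y-270)/6,z)
for q in [(130,348),(192,380),(75,440),(150,468)]: print(f(*q,24).round(1))
c=f(137,409,24); a=f(235,500,12); b=f(390,575,12); d=(b-a)/np.linalg.norm(b-a); print("collar",c.round(1),"len2pitch",np.linalg.norm(b-a),"dir",np.degrees(np.arctan2(d[1],d[0])),"mid",(c+39*d).round(1))
g=lambda x,y,z: ray(C,90+x/6,y/6,z)
# front top edge of gauge (z16), bright plate lower edge (z~20)
p1,p2=g(95,10,20),g(607,70,20); print("plate",p1.round(1),p2.round(1),np.linalg.norm(p2-p1),np.degrees(np.arctan2(*(p1-p2)[:2])))
t=[g(x,y,8).round(1) for x,y in((250,160),(355,178),(470,192))]; print("teeth",t)
print("front corners floor",g(65,105,0).round(1),g(650,187,0).round(1),"|",g(65,105,16).round(1),g(650,187,16).round(1))
# top-cam
E
python3 - <<'E'
import cv2
t=cv2.imread("pics/top0.png")
cv2.imwrite("pics/t0g.png",cv2.resize(t[110:155,245:325],None,fx=10,fy=10,interpolation=cv2.INTER_CUBIC))
E
```

```text
[ 528.8 -158.    24. ]
[ 522.3 -170.1   24. ]
[ 510.1 -147.8   24. ]
[ 504.3 -162.5   24. ]
collar [ 516.5 -159.7   24. ] len2pitch 36.258000083650536 dir -116.95308798191977 mid [ 498.8 -194.4   24. ]
plate [718.4  26.4  20. ] [709.3 -57.9  20. ] 84.76801086842762 6.172347573564039
teeth [array([697.3,   7.1,   8. ]), array([694.4, -10.9,   8. ]), array([692.1, -30.8,   8. ])]
front corners floor [707.3  41.5   0. ] [693.9 -61.1   0. ] | [704.8  34.9  16. ] [691.9 -63.6  16. ]
```

Call:
arm_command --plan '[{"tx": 1.2, "ty": 0, "tz": 0, "wx": -0.1, "wy": 0, "wz": 0, "jaw": 1}, {"tx": 1.2, "ty": 0, "tz": 0, "wx": -0.1, "wy": 0, "wz": 0, "jaw": 1}, {"tx": 1.2, "ty": 0, "tz": 0, "wx": -0.1, "wy": 0, "wz": 0, "jaw": 1}, {"tx": 1.2, "ty": 0, "tz": 0, "wx": -0.1, "wy": 0, "wz": 0, "jaw": 1}, {"tx": 1.2, "ty": 0, "tz": 0, "wx": -0.1, "wy": 0, "wz": 0, "jaw": 1}, {"tx": 1.2, "ty": 0, "tz": 0, "wx": -0.1, "wy": 0, "wz": 0, "jaw": 1}, {"tx": 1.2, "ty": 0, "tz": 0, "wx": -0.1, "wy": 0, "wz": 0, "jaw": 1}, {"tx": 1.2, "ty": 0, "tz": 0, "wx": -0.1, "wy": 0, "wz": 0, "jaw": 1}, {"tx": 1.2, "ty": 0, "tz": 0, "wx": -0.1, "wy": 0, "wz": 0, "jaw": 1}, {"tx": 1.2, "ty": 0, "tz": 0, "wx": -0.1, "wy": 0, "wz": 0, "jaw": 1}, {"tx": 1.2, "ty": 0, "tz": 0, "wx": -0.1, "wy": 0, "wz": 0, "jaw": 1}, {"tx": 0, "ty": 0, "tz": 0, "wx": 0, "wy": 0, "wz": 0, "jaw": 1}, {"tx": 0, "ty": 0, "tz": 0, "wx": 0, "wy": 0, "wz": 0, "jaw": 1}]'

```text
time: 3.25
tool_pos: [566.0, -120.6, 127.7]
tcp_rot: [-0.496, 1.571, -0.971]
contact_force: [0.6, -0.1, 0.7]
grip_width: 92.1
```

```bash
python3 - <<'E'
from h import *
R,p=pose(); print(p,np.degrees(zang(R)),readout.get_obs()['joint_positions'])
plan([516.5,-159.7,110],np.radians(-27))
E
```

```text
[ 565.96575072 -120.64581604  127.68287335] -27.234739047064984 [-3.42359065e-01  5.56259412e-01  1.53470071e+00 -1.70150893e-04
  1.05042953e+00  1.33061399e-01]
dist [-49.5 -39.1 -17.7] rot [-0.004  0.     0.   ] k 3
[ 0.59 -1.91 -0.87] [-0.001  0.     0.   ]
[ 0.59 -1.91 -0.87] [-0.001  0.     0.   ]
[ 0.59 -1.91 -0.88] [-0.001  0.     0.   ]
```

Call:
arm_command --plan '[{"tx": 0.4, "ty": -1.43, "tz": -0.66, "wx": 0, "wy": 0, "wz": 0, "jaw": 1}, {"tx": 0.4, "ty": -1.43, "tz": -0.66, "wx": 0, "wy": 0, "wz": 0, "jaw": 1}, {"tx": 0.4, "ty": -1.43, "tz": -0.66, "wx": 0, "wy": 0, "wz": 0, "jaw": 1}, {"tx": 0.4, "ty": -1.43, "tz": -0.66, "wx": 0, "wy": 0, "wz": 0, "jaw": 1}, {"tx": 0, "ty": 0, "tz": 0, "wx": 0, "wy": 0, "wz": 0, "jaw": 1}, {"tx": 0, "ty": 0, "tz": 0, "wx": 0, "wy": 0, "wz": 0, "jaw": 1}]'

```text
time: 3.85
tool_pos: [517.4, -159.1, 112.1]
tcp_rot: [0.124, 1.569, -0.35]
contact_force: [-0.3, 1.3, 0.1]
grip_width: 92.0
```

```bash
python3 snap.py w3
```

```text
3.85 [ 517.37 -159.08  112.15] -0.4734895790770732 [-0.3  1.3  0.1] 92.0375468566894
```

View pics/w3.png

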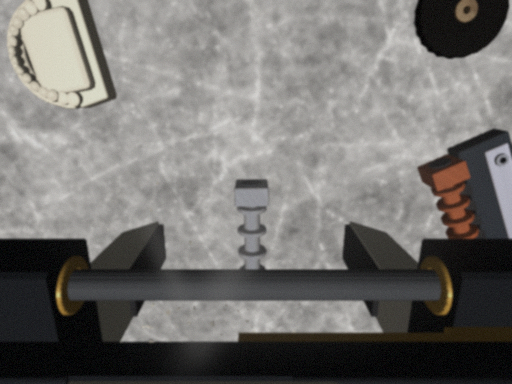

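```bash
python3 - <<'E'
from h import *
import pickle
o=pickle.load(open("w3.pkl","rb")); C=cam("wrist",o); R,p=pose(o)
for u,v in((251.5,198),(252,181),(251.5,206),(235,190),(268,190)):
    print(ray(C,u,v,24).round(1),(R.T@(ray(C,u,v,24)-p)).round(1))
E
```

```text
[ 515.3 -158.4   24. ] [88.1 -0.3 -2.3]
[ 521.3 -147.5   24. ] [88.1 12.1 -2. ]
[ 512.6 -163.7   24. ] [88.1 -6.3 -2.3]
[ 507.8 -147.9   24. ] [ 88.1   5.6 -13.8]
[ 528.2 -158.4   24. ] [88.2  5.6  9.1]
```

Call:
arm_command --plan '[{"tx": 1.43, "ty": 0, "tz": -0.04, "wx": 0, "wy": 0, "wz": 0, "jaw": 1}, {"tx": 1.43, "ty": 0, "tz": -0.04, "wx": 0, "wy": 0, "wz": 0, "jaw": 1}, {"tx": 1.43, "ty": 0, "tz": -0.04, "wx": 0, "wy": 0, "wz": 0, "jaw": 1}, {"tx": 1.43, "ty": 0, "tz": -0.04, "wx": 0, "wy": 0, "wz": 0, "jaw": 1}, {"tx": 1.43, "ty": 0, "tz": -0.04, "wx": 0, "wy": 0, "wz": 0, "jaw": 1}, {"tx": 1.43, "ty": 0, "tz": 0, "wx": 0, "wy": 0, "wz": 0, "jaw": 1}, {"tx": 0, "ty": 0, "tz": 0, "wx": 0, "wy": 0, "wz": 0, "jaw": 1}, {"tx": 0, "ty": 0, "tz": 0, "wx": 0, "wy": 0, "wz": 0, "jaw": -1}, {"tx": 0, "ty": 0, "tz": 0, "wx": 0, "wy": 0, "wz": 0, "jaw": -1}, {"tx": 0, "ty": 0, "tz": 0, "wx": 0, "wy": 0, "wz": 0, "jaw": -1}, {"tx": 0, "ty": 0, "tz": 0, "wx": 0, "wy": 0, "wz": 0, "jaw": -1}, {"tx": 0, "ty": 0, "tz": 0, "wx": 0, "wy": 0, "wz": 0, "jaw": -1}, {"tx": 0, "ty": 0, "tz": 0, "wx": 0, "wy": 0, "wz": 0, "jaw": -1}, {"tx": 0, "ty": 0, "tz": 0, "wx": 0, "wy": 0, "wz": 0, "jaw": -1}, {"tx": 0, "ty": 0, "tz": 0, "wx": 0, "wy": 0, "wz": 0, "jaw": -1}]'

```text
time: 5.4
tool_pos: [515.1, -157.8, 25.4]
tcp_rot: [-0.711, 1.571, -1.182]
contact_force: [-0.0, 0.6, 0.8]
grip_width: 32.3
```

```bash
python3 snap.py w4
```

```text
5.4 [ 515.08 -157.75   25.44] -0.47108518237735475 [-0.   0.6  0.8] 32.29036962297575
```

View pics/w4.png

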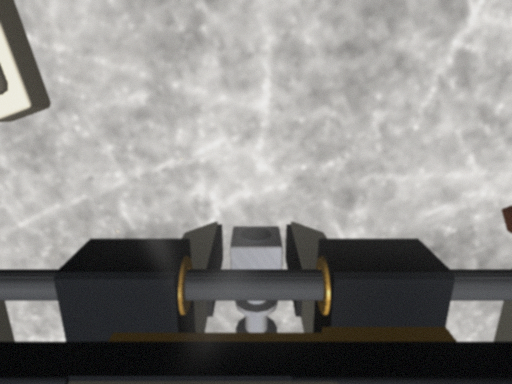

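Call:
arm_command --plan '[{"tx": 0, "ty": 0, "tz": 0, "wx": 0, "wy": 0, "wz": 0, "jaw": -1}, {"tx": 0, "ty": 0, "tz": 0, "wx": 0, "wy": 0, "wz": 0, "jaw": -1}, {"tx": 0, "ty": 0, "tz": 0, "wx": 0, "wy": 0, "wz": 0, "jaw": -1}]'

```text
time: 5.75
tool_pos: [515.1, -157.8, 25.4]
tcp_rot: [-0.308, 1.571, -0.779]
contact_force: [0.7, -0.3, -0.2]
grip_width: 24.0
```

```bash
python3 snap.py w5;  python3 - <<'E'
from h import *
R,p=pose(); print(p,np.degrees(zang(R)))
im=cv2.imread("pics/w5.png"); cv2.imwrite("pics/w5z.png",cv2.resize(im[205:300,190:320],None,fx=6,fy=6,interpolation=cv2.INTER_CUBIC))
plan([657.3,30,25],np.radians(-7),12)
E
```

```text
5.75 [ 515.13 -157.75   25.4 ] -0.4710285786824881 [ 0.7 -0.3 -0.2] 24.028232927301232
[ 515.14519901 -157.77067533   25.41530801] -26.986366829808095
dist [142.2 187.8  -0.4] rot [-0.349  0.     0.   ] k 12
[0.   1.93 0.35] [-0.029  0.     0.   ]
[0.   1.92 0.4 ] [-0.029  0.     0.   ]
[0.   1.91 0.46] [-0.029  0.     0.   ]
[0.   1.89 0.51] [-0.029  0.     0.   ]
[0.   1.88 0.57] [-0.029  0.     0.   ]
[0.   1.86 0.62] [-0.029  0.     0.   ]
[0.   1.84 0.68] [-0.029  0.     0.   ]
[0.   1.82 0.73] [-0.029  0.     0.   ]
[0.   1.8  0.78] [-0.029  0.     0.   ]
[0.   1.78 0.83] [-0.029  0.     0.   ]
[0.   1.75 0.88] [-0.029  0.     0.   ]
[0.   1.73 0.94] [-0.029  0.     0.   ]
```

View pics/w5z.png

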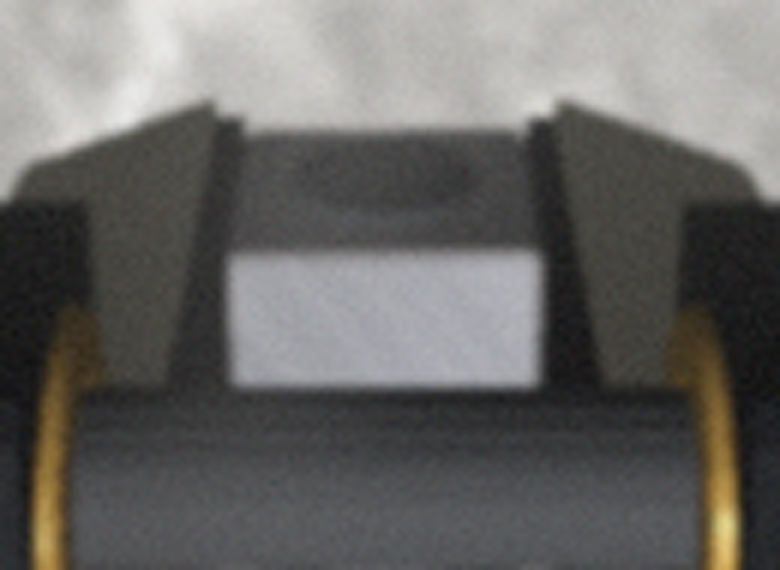

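Call:
arm_command --plan '[{"tx": 0, "ty": 1.93, "tz": 0.35, "wx": -0.029, "wy": 0, "wz": 0, "jaw": -1}, {"tx": 0, "ty": 1.92, "tz": 0.4, "wx": -0.029, "wy": 0, "wz": 0, "jaw": -1}, {"tx": 0, "ty": 1.91, "tz": 0.46, "wx": -0.029, "wy": 0, "wz": 0, "jaw": -1}, {"tx": 0, "ty": 1.89, "tz": 0.51, "wx": -0.029, "wy": 0, "wz": 0, "jaw": -1}, {"tx": 0, "ty": 1.88, "tz": 0.57, "wx": -0.029, "wy": 0, "wz": 0, "jaw": -1}, {"tx": 0, "ty": 1.86, "tz": 0.62, "wx": -0.029, "wy": 0, "wz": 0, "jaw": -1}, {"tx": 0, "ty": 1.84, "tz": 0.68, "wx": -0.029, "wy": 0, "wz": 0, "jaw": -1}, {"tx": 0, "ty": 1.82, "tz": 0.73, "wx": -0.029, "wy": 0, "wz": 0, "jaw": -1}, {"tx": 0, "ty": 1.8, "tz": 0.78, "wx": -0.029, "wy": 0, "wz": 0, "jaw": -1}, {"tx": 0, "ty": 1.78, "tz": 0.83, "wx": -0.029, "wy": 0, "wz": 0, "jaw": -1}, {"tx": 0, "ty": 0, "tz": 0, "wx": 0, "wy": 0, "wz": 0, "jaw": -1}, {"tx": 0, "ty": 0, "tz": 0, "wx": 0, "wy": 0, "wz": 0, "jaw": -1}]'

```text
time: 7.0
tool_pos: [633.6, -1.1, 25.4]
tcp_rot: [0.532, 1.57, 0.351]
contact_force: [1.1, 2.1, 1.1]
grip_width: 24.0
```

```bash
python3 - <<'E'
from h import *
import pickle
o=pickle.load(open("w5.pkl","rb")); C=cam("wrist",o); R,p=pose(o)
for u,v,z in((190+385/6,205+250/6,24),(190+385/6,205+130/6,0)): print((R.T@(ray(C,u,v,z)-p)).round(1))
E
python3 snap.py w6; python3 - <<'E'
from h import *
t=imaging.capture("top"); cv2.imwrite("pics/top1.png",t); cv2.imwrite("pics/top1z.png",cv2.resize(t[100:190,220:330],None,fx=6,fy=6,interpolation=cv2.INTER_CUBIC))
E
```

```text
[ 1.4  7.2 -0.6]
[25.4  6.2 -0.6]
7.0 [633.58  -1.12  25.41] -0.1808814401141779 [1.1 2.1 1.1] 24.027414726505654
```

View pics/w6.png

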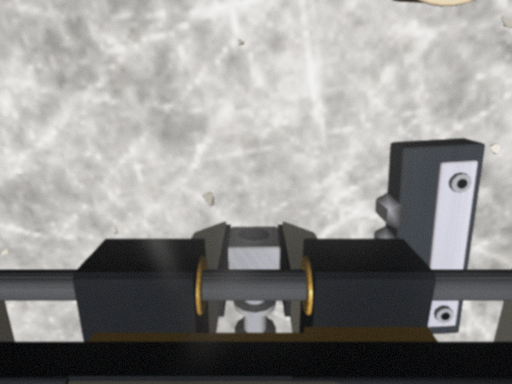

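View pics/top1z.png

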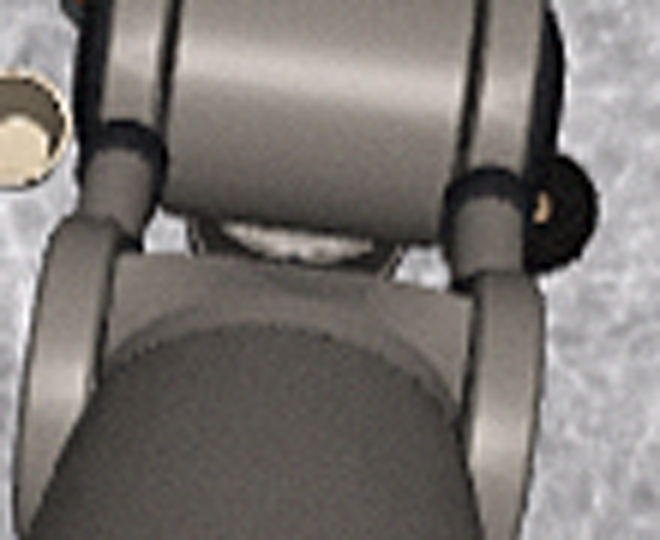

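```bash
python3 - <<'E'
import cv2
im=cv2.imread("pics/w6.png"); cv2.imwrite("pics/w6z.png",cv2.resize(im[130:260,365:495],None,fx=4.6,fy=4.6,interpolation=cv2.INTER_CUBIC))
E
```

```text
(no output)
```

View pics/w6z.png

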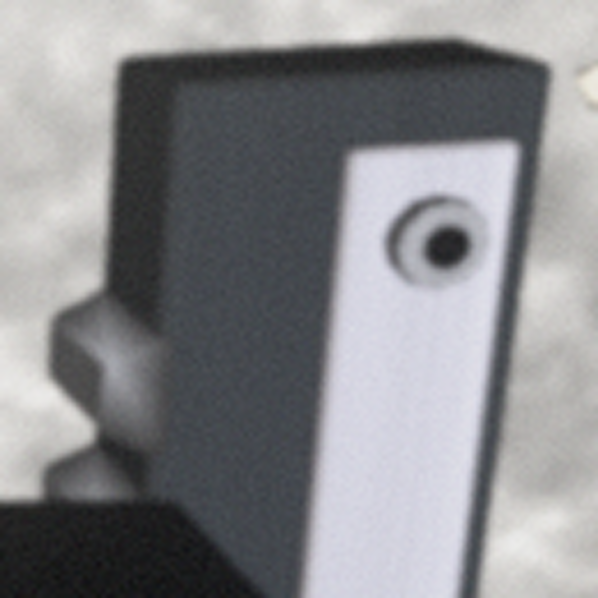

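```bash
python3 - <<'E'
from h import *
import pickle
o=pickle.load(open("w6.pkl","rb")); C=cam("wrist",o); R,p=pose(o)
f=lambda x,y,z: ray(C,365+x/4.6,130+y/4.6,z)
a=f(178,83,16);b=f(122,65,0);c=f(548,70,16);e=f(158,480,16);q1=f(348,150,16);q2=f(302,595,16);r1=f(520,142,16);r2=f(462,595,16)
h=f(122,65,0);h2=f(108,290,0)
for P in(a,b,c,e): print(P.round(1))
for s,t in((a,e),(q1,q2),(r1,r2),(h,h2)): d=s-t; print("yaxis deg",np.degrees(np.arctan2(d[1],d[0])))
d=a-c; print("xaxis deg",np.degrees(np.arctan2(-d[1],-d[0])),np.linalg.norm(d))
print(np.degrees(zang(R)))
E
```

```text
[705.8  36.9  16. ]
[706.7  35.6   0. ]
[740.1  31.9  16. ]
[701.6  -4.   16. ]
yaxis deg 84.10258657604726
yaxis deg 82.9968947919362
yaxis deg 83.44055923520293
yaxis deg 82.82945419760654
xaxis deg -8.334499639974306 34.63643148800693
-10.363743110790741
```

```bash
python3 - <<'E'
from h import *
plan([659.6,30.6,25],np.radians(-6.7),3)
E
```

```text
dist [26.4 32.5 -0.4] rot [-0.065 -0.     0.   ] k 3
[0.01 1.22 0.67] [-0.022 -0.     0.   ]
[0.01 1.21 0.7 ] [-0.022 -0.     0.   ]
[0.01 1.19 0.72] [-0.022 -0.     0.   ]
```

Call:
arm_command --plan '[{"tx": 0, "ty": 1.22, "tz": 0.67, "wx": -0.022, "wy": 0, "wz": 0, "jaw": -1}, {"tx": 0, "ty": 1.21, "tz": 0.7, "wx": -0.022, "wy": 0, "wz": 0, "jaw": -1}, {"tx": 0, "ty": 1.19, "tz": 0.72, "wx": -0.022, "wy": 0, "wz": 0, "jaw": -1}, {"tx": 0, "ty": 0, "tz": 0, "wx": 0, "wy": 0, "wz": 0, "jaw": -1}, {"tx": 0, "ty": 0, "tz": 0, "wx": 0, "wy": 0, "wz": 0, "jaw": -1}]'

```text
time: 7.6
tool_pos: [660.0, 31.0, 25.4]
tcp_rot: [0.318, 1.57, 0.203]
contact_force: [1.2, 0.5, 1.1]
grip_width: 23.7
```

```bash
python3 snap.py w7; python3 - <<'E'
import cv2
im=cv2.imread("pics/w7.png"); cv2.imwrite("pics/w7z.png",cv2.resize(im[130:290,200:490],None,fx=2.7,fy=2.7,interpolation=cv2.INTER_CUBIC))
E
```

```text
7.6 [660.04  31.03  25.44] -0.1153237635251659 [1.2 0.5 1.1] 23.70321174632534
```

View pics/w7z.png

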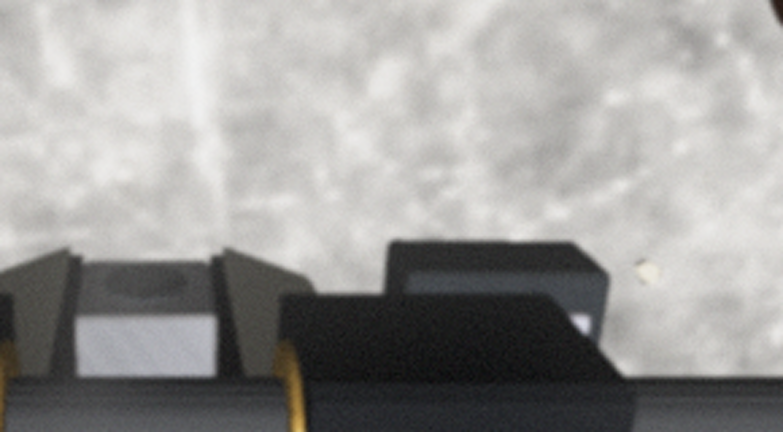

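```bash
python3 - <<'E'
from h import *
import pickle
o=pickle.load(open("w7.pkl","rb")); C=cam("wrist",o); R,p=pose(o)
f=lambda x,y,z: (R.T@(ray(C,200+x/2.7,130+y/2.7,z)-p)).round(1)
print("stud",f(147,316,24),f(147,262,0)); print("gauge",f(408,274,16),f(590,274,16),f(390,243,0),f(572,243,0))
E
```

```text
stud [ 1.4  7.  -0.5] [25.4  6.  -0.5]
gauge [ 9.5 10.9 44.7] [ 9.5 10.9 76.2] [25.5  9.9 45.7] [25.5  9.9 80.4]
```

Call:
arm_command --plan '[{"tx": 0, "ty": 0, "tz": 0, "wx": 0, "wy": 0, "wz": 0, "jaw": -0.2}, {"tx": 0, "ty": 0, "tz": 0, "wx": 0, "wy": 0, "wz": 0, "jaw": -0.2}, {"tx": 0, "ty": 0, "tz": 0, "wx": 0, "wy": 0, "wz": 0, "jaw": -0.2}, {"tx": 0, "ty": 0, "tz": 0, "wx": 0, "wy": 0, "wz": 0, "jaw": -0.2}, {"tx": -1, "ty": 0, "tz": 0, "wx": 0, "wy": 0, "wz": 0, "jaw": -0.2}, {"tx": -2, "ty": 0, "tz": 0, "wx": 0, "wy": 0, "wz": 0, "jaw": -0.2}, {"tx": -2.5, "ty": 0, "tz": 0, "wx": 0, "wy": 0, "wz": 0, "jaw": -0.2}, {"tx": -2.5, "ty": 0, "tz": 0, "wx": 0, "wy": 0, "wz": 0, "jaw": 0}, {"tx": 0, "ty": 0, "tz": 0, "wx": 0.12, "wy": 0, "wz": 0, "jaw": 0.3}, {"tx": 0, "ty": 0, "tz": 0, "wx": 0.12, "wy": 0, "wz": 0, "jaw": 0.3}, {"tx": 0, "ty": 0, "tz": 0, "wx": 0.12, "wy": 0, "wz": 0, "jaw": 0.3}, {"tx": 0, "ty": 0, "tz": 0, "wx": 0.12, "wy": 0, "wz": 0, "jaw": 0.3}, {"tx": 0, "ty": 0, "tz": 0, "wx": 0.12, "wy": 0, "wz": 0, "jaw": 0.3}, {"tx": 0, "ty": 0, "tz": 0, "wx": 0.12, "wy": 0, "wz": 0, "jaw": 0.3}, {"tx": 0, "ty": 0, "tz": 0, "wx": 0.12, "wy": 0, "wz": 0, "jaw": 0.3}, {"tx": 0, "ty": 0, "tz": 0, "wx": 0.12, "wy": 0, "wz": 0, "jaw": 0.3}, {"tx": 0, "ty": 0, "tz": 0, "wx": 0.12, "wy": 0, "wz": 0, "jaw": 0.3}, {"tx": 0, "ty": 0, "tz": 0, "wx": 0.12, "wy": 0, "wz": 0, "jaw": 0.3}, {"tx": 0, "ty": 0, "tz": 0, "wx": 0.12, "wy": 0, "wz": 0, "jaw": 0.3}, {"tx": 0, "ty": 0, "tz": 0, "wx": 0.12, "wy": 0, "wz": 0, "jaw": 0.3}]'

```text
time: 9.65
tool_pos: [660.1, 31.0, 106.3]
tcp_rot: [1.285, 1.57, -0.275]
contact_force: [1.0, -0.4, 0.8]
grip_width: 59.7
```

```bash
python3 - <<'E'
from h import *
R,p=pose(); print(p,np.degrees(zang(R)))
plan([620,-4,106],np.radians(-96.7),4)
E
```

```text
[660.07102614  31.02921194 106.28173465] -89.37634251627372
dist [-40.1 -35.   -0.3] rot [ 0.128  0.    -0.001] k 4
[ 0.01 -1.01  0.86] [ 0.032  0.    -0.   ]
[ 0.01 -0.98  0.9 ] [ 0.032  0.    -0.   ]
[ 0.01 -0.95  0.93] [ 0.032  0.    -0.   ]
[ 0.01 -0.92  0.96] [ 0.032  0.    -0.   ]
```

Call:
arm_command --plan '[{"tx": 0, "ty": -1.01, "tz": 0.86, "wx": 0.032, "wy": 0, "wz": 0, "jaw": 0.3}, {"tx": 0, "ty": -0.98, "tz": 0.9, "wx": 0.032, "wy": 0, "wz": 0, "jaw": 0.3}, {"tx": 0, "ty": -0.95, "tz": 0.93, "wx": 0.032, "wy": 0, "wz": 0, "jaw": 0.3}, {"tx": 0, "ty": -0.92, "tz": 0.96, "wx": 0.032, "wy": 0, "wz": 0, "jaw": 0.3}, {"tx": 0, "ty": 0, "tz": 0, "wx": 0, "wy": 0, "wz": 0, "jaw": 0.3}, {"tx": 0, "ty": 0, "tz": 0, "wx": 0, "wy": 0, "wz": 0, "jaw": 0.3}]'

```text
time: 10.25
tool_pos: [620.6, -4.2, 106.2]
tcp_rot: [1.628, 1.57, -0.055]
contact_force: [0.6, -0.6, -0.5]
grip_width: 59.5
```

```bash
python3 snap.py w8
```

```text
10.25 [620.64  -4.19 106.18] -1.6826468007174513 [ 0.6 -0.6 -0.5] 59.48309903338461
```

View pics/w8.png

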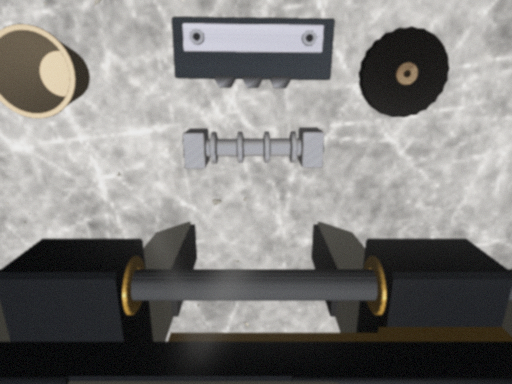

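```bash
python3 - <<'E'
import cv2
im=cv2.imread("pics/w8.png"); cv2.imwrite("pics/w8z.png",cv2.resize(im[10:180,165:345],None,fx=4.4,fy=3.5,interpolation=cv2.INTER_CUBIC))
E
```

```text
(no output)
```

View pics/w8z.png

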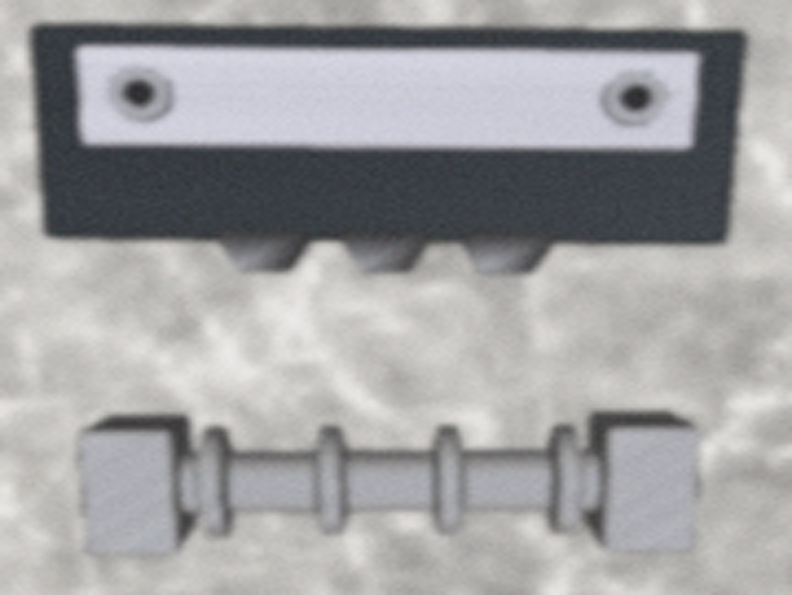

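```bash
cat > z8.py <<'E'
from h import *
import pickle
o=pickle.load(open("w8.pkl","rb")); C=cam("wrist",o); R,p=pose(o)
f=lambda x,y,z: (R.T@(ray(C,165+x/4.4,10+y/3.5,z)-p))
a,b=f(47,235,16),f(727,242,16); print("gauge front",a.round(1),b.round(1),"mid",((a+b)/2).round(2),"tilt",(b-a)[1]/(b-a)[2])
for x in(268,385,505): print("tooth",f(x,265,9).round(1))
for x in(217,331,449,566): print("ridge",f(x,480,23).round(1))
c,d=f(82,432,24),f(697,428,24); e,g=f(85,551,24),f(693,551,24);print("stud",(c).round(1),d.round(1),e.round(1),g.round(1),"mid",((c+d+e+g)/4).round(2),"tilts",(d-c)[1]/(d-c)[2],(g-e)[1]/(g-e)[2])
E
python3 z8.py
```

```text
gauge front [ 90.3  80.2 -49.4] [90.3 78.9 49.1] mid [90.28 79.54 -0.15] tilt -0.012849774088675917
tooth [ 97.3  74.8 -18.1]
tooth [97.3 74.8 -0.5]
tooth [97.3 74.8 17.5]
ridge [ 83.2  36.4 -25.5]
ridge [83.2 36.4 -8.5]
ridge [83.2 36.4  9. ]
ridge [83.2 36.4 26.4]
stud [ 82.2  45.5 -44.8] [82.2 46.2 45.1] [ 82.2  23.  -45.7] [82.2 23.  45.9] mid [82.22 34.44  0.11] tilts 0.007861708770904509 -0.00018703718323818036
```

Call:
arm_command --plan '[{"tx": 1.6, "ty": -0.3, "tz": 0, "wx": 0.01, "wy": 0, "wz": 0, "jaw": 0.3}, {"tx": 1.6, "ty": 0, "tz": 0, "wx": 0, "wy": 0, "wz": 0, "jaw": 0.3}, {"tx": 1.6, "ty": 0, "tz": 0, "wx": 0, "wy": 0, "wz": 0, "jaw": 0.3}, {"tx": 1.6, "ty": 0, "tz": 0, "wx": 0, "wy": 0, "wz": 0, "jaw": 0.3}, {"tx": 1.6, "ty": 0, "tz": 0, "wx": 0, "wy": 0, "wz": 0, "jaw": 0.3}, {"tx": 0, "ty": 0.8, "tz": 0, "wx": 0, "wy": 0, "wz": 0, "jaw": 0.3}, {"tx": 0, "ty": 0.5, "tz": 0, "wx": 0, "wy": 0, "wz": 0, "jaw": 0.3}, {"tx": 0, "ty": 0.3, "tz": 0, "wx": 0, "wy": 0, "wz": 0, "jaw": 0.3}, {"tx": 0, "ty": 0.3, "tz": 0, "wx": 0, "wy": 0, "wz": 0, "jaw": 0.3}, {"tx": 0, "ty": 0.3, "tz": 0, "wx": 0, "wy": 0, "wz": 0, "jaw": 0.3}, {"tx": 0, "ty": 0.3, "tz": 0, "wx": 0, "wy": 0, "wz": 0, "jaw": 0.3}, {"tx": 0, "ty": 0.3, "tz": 0, "wx": 0, "wy": 0, "wz": 0, "jaw": 0.3}, {"tx": 0, "ty": 0.3, "tz": 0, "wx": 0, "wy": 0, "wz": 0, "jaw": 0.3}, {"tx": 0, "ty": 0.3, "tz": 0, "wx": 0, "wy": 0, "wz": 0, "jaw": 0.3}, {"tx": 0, "ty": 0.3, "tz": 0, "wx": 0, "wy": 0, "wz": 0, "jaw": 0.3}, {"tx": 0, "ty": 0.3, "tz": 0, "wx": 0, "wy": 0, "wz": 0, "jaw": 0.3}, {"tx": 0, "ty": 0, "tz": 0, "wx": 0, "wy": 0, "wz": 0, "jaw": 0.3}]'

```text
time: 12.0
tool_pos: [657.6, -8.9, 25.4]
tcp_rot: [1.528, 1.57, -0.165]
contact_force: [-0.7, 0.2, 0.3]
grip_width: 59.8
```

```bash
python3 snap.py w9
```

```text
12.0 [657.62  -8.88  25.36] -1.6931029793986638 [-0.7  0.2  0.3] 59.76739820963081
```

View pics/w9.png

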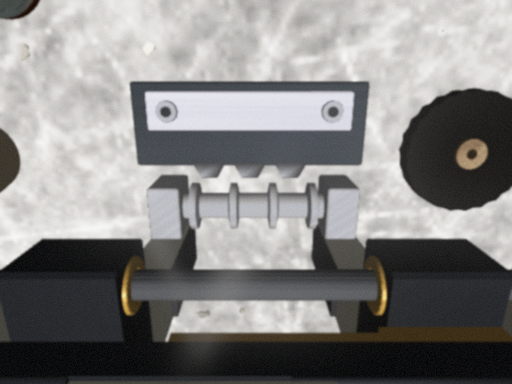

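```bash
python3 - <<'E'
import cv2
im=cv2.imread("pics/w9.png"); cv2.imwrite("pics/w9z.png",cv2.resize(im[75:250,120:380],None,fx=3,fy=3,interpolation=cv2.INTER_CUBIC))
E
```

```text
(no output)
```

View pics/w9z.png

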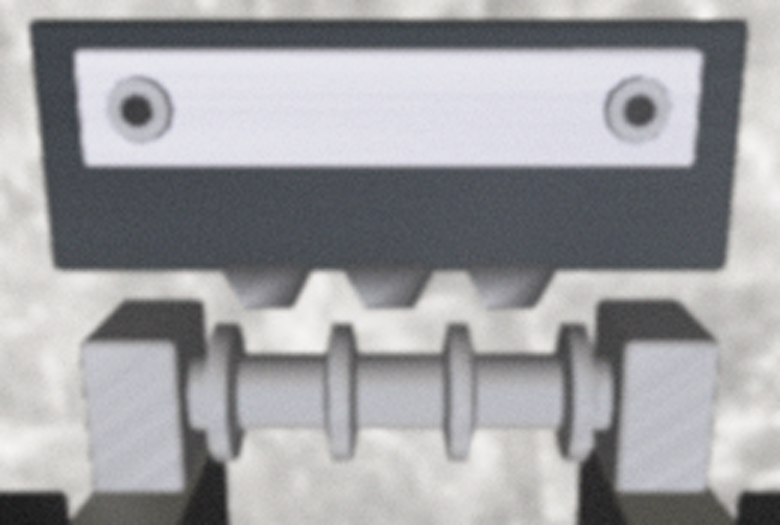

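```bash
python3 - <<'E'
from h import *
import pickle
o=pickle.load(open("w9.pkl","rb")); C=cam("wrist",o); R,p=pose(o)
f=lambda x,y,z: (R.T@(ray(C,120+x/3,75+y/3,z)-p))
a,b=f(56,267,16),f(725,267,16); print("gauge front",a.round(1),b.round(1),((a+b)/2).round(2))
for x in(267,388,511): print("tooth",f(x,305,8).round(1))
for x in(228,341,458,573): print("ridge",f(x,392,23).round(1))
c,d,e,g=f(83,342,24),f(716,342,24),f(94,491,24),f(710,491,24);print("stud",(c).round(1),d.round(1),e.round(1),g.round(1),((c+d+e+g)/4).round(2))
print(f(121,301,0).round(2),f(677,301,0).round(2))
print("plane mid-sensitivity", proj(C,p+R@[2,55,0]),proj(C,p+R@[20,55,0]))
E
```

```text
gauge front [  9.4  43.  -50.2] [ 9.4 43.  47.9] [ 9.41 43.03 -1.17]
tooth [ 17.4  35.  -20.6]
tooth [17.4 35.  -1.7]
tooth [17.4 35.  17.6]
ridge [  2.4  26.1 -24.7]
ridge [ 2.4 26.1 -8.3]
ridge [ 2.4 26.1  8.7]
ridge [ 2.4 26.1 25.3]
stud [  1.4  34.1 -44.7] [ 1.4 34.  45. ] [  1.4  10.8 -45.2] [ 1.4 10.8 46.2] [ 1.38 22.44  0.34]
[ 25.39  33.4  -45.72] [25.4  33.38 45.75]
plane mid-sensitivity (np.float64(252.67193616625488), np.float64(139.78556896004483)) (np.float64(252.840395871866), np.float64(133.1927796684986))
```

Call:
arm_command --plan '[{"tx": 0, "ty": 0.1, "tz": -0.03, "wx": 0, "wy": 0, "wz": 0, "jaw": 0.3}, {"tx": 0, "ty": 0.1, "tz": -0.03, "wx": 0, "wy": 0, "wz": 0, "jaw": 0.3}, {"tx": 0, "ty": 0.1, "tz": -0.04, "wx": 0, "wy": 0, "wz": 0, "jaw": 0.3}, {"tx": 0, "ty": 0.1, "tz": -0.04, "wx": 0, "wy": 0, "wz": 0, "jaw": 0.3}, {"tx": 0, "ty": 0, "tz": 0, "wx": 0, "wy": 0, "wz": 0, "jaw": 0.3}]'

```text
time: 12.55
tool_pos: [661.2, -7.8, 25.3]
tcp_rot: [1.547, 1.571, -0.146]
contact_force: [-0.6, 0.2, -0.3]
grip_width: 59.4
```

```bash
python3 snap.py w10;python3 - <<'E'
import cv2
im=cv2.imread("pics/w10.png"); cv2.imwrite("pics/w10z.png",cv2.resize(im[75:250,120:380],None,fx=3,fy=3,interpolation=cv2.INTER_CUBIC))
E
```

```text
12.55 [661.23  -7.78  25.35] -1.6930212447407946 [-0.6  0.2 -0.3] 59.423023717524195
```

View pics/w10z.png

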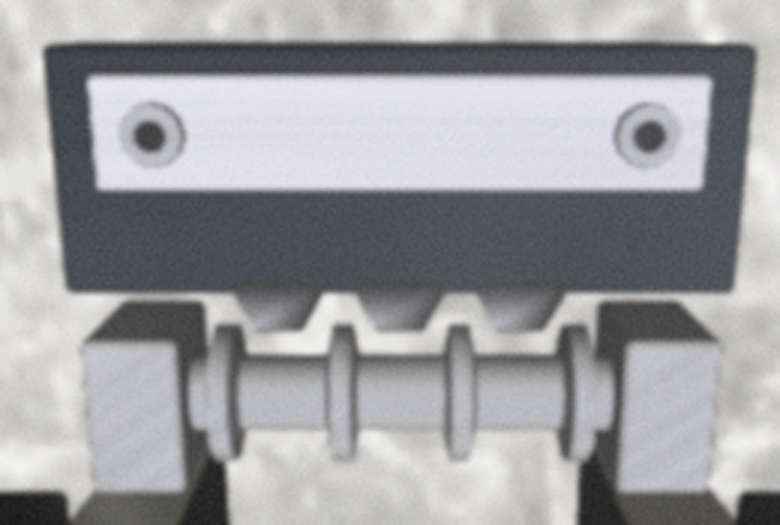

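Call:
arm_command --plan '[{"tx": 0, "ty": 0.1, "tz": 0, "wx": 0, "wy": 0, "wz": 0, "jaw": 0.3}, {"tx": 0, "ty": 0.1, "tz": 0, "wx": 0, "wy": 0, "wz": 0, "jaw": 0.3}, {"tx": 0, "ty": 0.1, "tz": 0, "wx": 0, "wy": 0, "wz": 0, "jaw": 0.3}, {"tx": 0, "ty": 0.1, "tz": 0, "wx": 0, "wy": 0, "wz": 0, "jaw": 0.3}, {"tx": 0, "ty": 0.06, "tz": 0, "wx": 0, "wy": 0, "wz": 0, "jaw": 0.3}, {"tx": 0, "ty": 0, "tz": 0, "wx": 0, "wy": 0, "wz": 0, "jaw": 0.3}]'

```text
time: 13.2
tool_pos: [665.7, -8.4, 25.4]
tcp_rot: [1.294, 1.571, -0.399]
contact_force: [-1.6, 0.7, 0.0]
grip_width: 59.8
```

```bash
python3 snap.py w11;python3 - <<'E'
import cv2
im=cv2.imread("pics/w11.png"); cv2.imwrite("pics/w11z.png",cv2.resize(im[75:250,120:380],None,fx=3,fy=3,interpolation=cv2.INTER_CUBIC))
E
```

```text
13.2 [665.71  -8.39  25.41] -1.6930091832109335 [-1.6  0.7  0. ] 59.81900107252261
```

View pics/w11z.png

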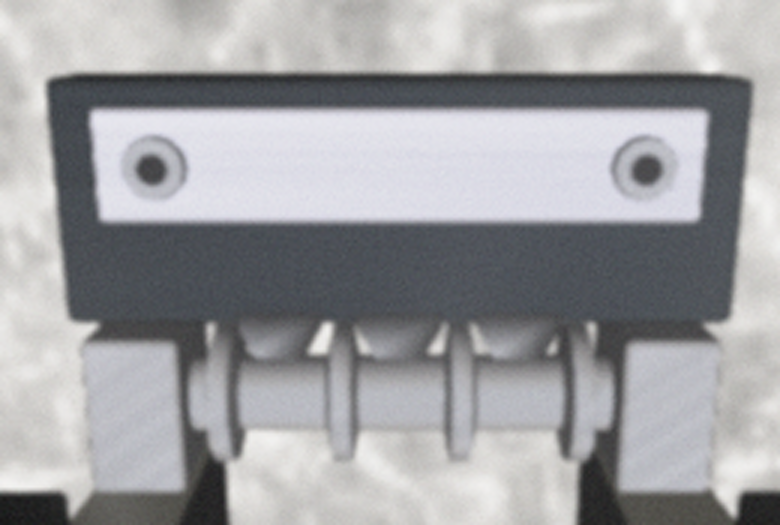

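Call:
arm_command --plan '[{"tx": 0, "ty": 0.1, "tz": 0, "wx": 0, "wy": 0, "wz": 0, "jaw": 0.3}, {"tx": 0, "ty": 0.1, "tz": 0, "wx": 0, "wy": 0, "wz": 0, "jaw": 0.3}, {"tx": 0, "ty": 0, "tz": 0, "wx": 0, "wy": 0, "wz": 0, "jaw": 0.3}]'

```text
time: 13.55
tool_pos: [665.8, -8.4, 25.4]
tcp_rot: [-1.528, 1.566, 3.062]
contact_force: [-8.4, 0.3, 6.3]
grip_width: 59.9
```

Call:
arm_command --plan '[{"tx": 0, "ty": 0.15, "tz": 0, "wx": 0, "wy": 0, "wz": 0, "jaw": 0.3}, {"tx": 0, "ty": 0, "tz": 0, "wx": 0, "wy": 0, "wz": 0, "jaw": 0.3}, {"tx": 0, "ty": 0, "tz": 0, "wx": 0, "wy": 0, "wz": 0, "jaw": 0.3}]'

```text
time: 13.85
tool_pos: [665.9, -8.4, 25.4]
tcp_rot: [-1.533, 1.563, 3.057]
contact_force: [-13.8, 0.7, 9.4]
grip_width: 59.6
```

```bash
python3 snap.py w12;python3 - <<'E'
import cv2
im=cv2.imread("pics/w12.png"); cv2.imwrite("pics/w12z.png",cv2.resize(im[75:250,120:380],None,fx=3,fy=3,interpolation=cv2.INTER_CUBIC))
E
```

```text
13.85 [665.85  -8.38  25.42] -1.6928357796650764 [-13.8   0.7   9.4] 59.63267687177149
```

View pics/w12z.png

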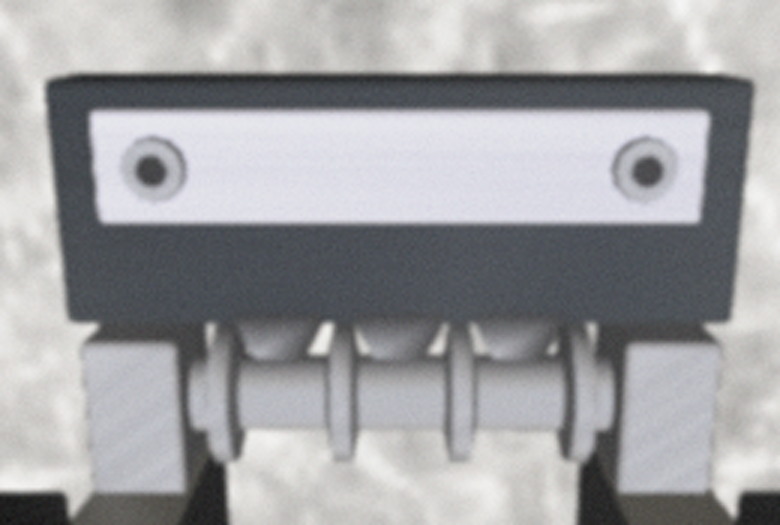

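```bash
python3 - <<'E'
from h import *
import pickle
o=pickle.load(open("w12.pkl","rb")); C=cam("wrist",o); R,p=pose(o)
f=lambda x,y,z: (R.T@(ray(C,120+x/3,75+y/3,z)-p)).round(1)
print(f(72,320,16),f(730,320,16),"collars",f(88,342,24),f(716,341,24))
print("teeth",f(275,355,12),f(397,355,12),f(518,355,12))
E
```

```text
[  9.1  35.  -48.6] [ 9.2 35.  49.3] collars [  1.1  34.1 -43.9] [ 1.2 34.3 44.9]
teeth [ 13.2  28.1 -19.1] [13.2 28.1 -0.2] [13.2 28.1 18.5]
```

Call:
arm_command --plan '[{"tx": 0, "ty": -0.5, "tz": 0, "wx": 0, "wy": 0, "wz": 0, "jaw": 0.3}, {"tx": 0, "ty": -1.5, "tz": 0, "wx": 0, "wy": 0, "wz": 0, "jaw": 0.3}, {"tx": -2, "ty": -0.5, "tz": 0, "wx": 0, "wy": 0, "wz": 0, "jaw": 0.3}, {"tx": -4, "ty": 0, "tz": 0, "wx": 0, "wy": 0, "wz": 0, "jaw": 0.5}, {"tx": -4, "ty": 0, "tz": 0, "wx": 0, "wy": 0, "wz": 0, "jaw": 1}, {"tx": -4, "ty": 0, "tz": 0, "wx": 0, "wy": 0, "wz": 0, "jaw": 1}, {"tx": -4, "ty": 0, "tz": 0, "wx": 0, "wy": 0, "wz": 0, "jaw": 1}, {"tx": -1, "ty": -1.6, "tz": -3, "wx": 0, "wy": 0, "wz": 0, "jaw": 1}, {"tx": 0, "ty": -1.6, "tz": -3, "wx": 0, "wy": 0, "wz": 0, "jaw": 1}, {"tx": 0, "ty": -1.6, "tz": -3, "wx": 0, "wy": 0, "wz": 0, "jaw": 1}, {"tx": 0, "ty": -1.6, "tz": -3, "wx": 0, "wy": 0, "wz": 0, "jaw": 1}, {"tx": 0, "ty": -1.6, "tz": -3, "wx": 0, "wy": 0, "wz": 0, "jaw": 1}, {"tx": 0, "ty": -1.6, "tz": -3, "wx": 0, "wy": 0, "wz": 0, "jaw": 1}, {"tx": 0, "ty": 0, "tz": 0, "wx": 0, "wy": 0, "wz": 0, "jaw": 1}, {"tx": 0, "ty": 0, "tz": 0, "wx": 0, "wy": 0, "wz": 0, "jaw": 1}]'

```text
time: 15.4
tool_pos: [571.2, 185.1, 215.7]
tcp_rot: [1.566, 1.569, -0.126]
contact_force: [0.0, -0.6, -0.0]
grip_width: 91.8
```

```bash
python3 snap.py w13
```

```text
15.4 [571.18 185.12 215.7 ] -1.6912761961166154 [ 0.  -0.6 -0. ] 91.83796336959203
```

View pics/w13.png

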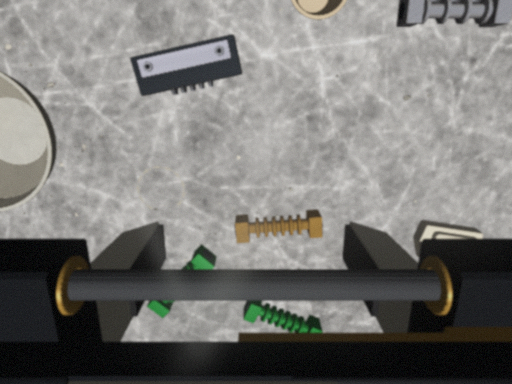

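```bash
python3 - <<'E'
import cv2,numpy as np
im=cv2.imread("pics/w13.png")
a=cv2.resize(im[30:105,120:250],None,fx=4.5,fy=4.5,interpolation=cv2.INTER_CUBIC)
b=cv2.resize(im[200:255,220:350],None,fx=4.5,fy=4.5,interpolation=cv2.INTER_CUBIC)
print(a.shape,b.shape)
cv2.imwrite("pics/w13z.png",np.vstack([a,b]))
E
```

```text
(338, 585, 3) (248, 585, 3)
```

View pics/w13z.png

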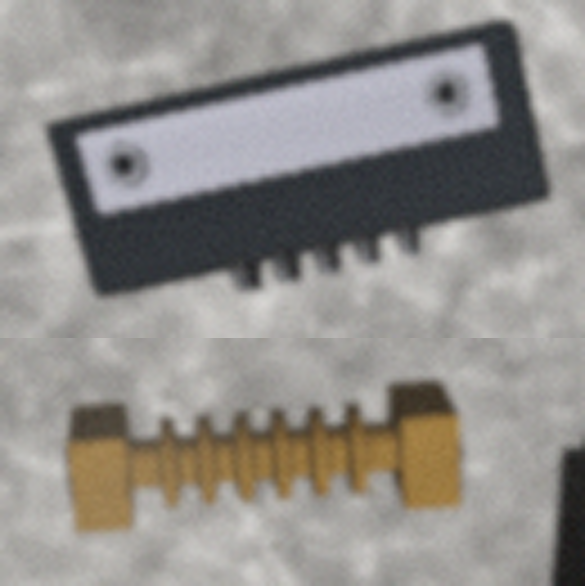

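```bash
python3 - <<'E'
from h import *
import pickle
o=pickle.load(open("w13.pkl","rb")); C=cam("wrist",o); R,p=pose(o)
f=lambda x,y,z: ray(C,120+x/4.5,30+y/4.5,z)
a,b=f(98,294,16),f(549,193,16); print("front",a.round(1),b.round(1),np.linalg.norm(a-b)); 
ang=lambda a,b: np.degrees(np.arctan2((a-b)[1],(a-b)[0]))
print("ang",ang(a,b),ang(f(98,214,20),f(498,127,20)),ang(f(75,137,20),f(488,45,20)),ang(f(245,285,8),f(409,247,8)))
m=(a+b)/2; g=np.radians(ang(a,b)); print("mid",m.round(1))
h=lambda x,y,z: ray(C,220+x/4.5,200+(y-338)/4.5,z)
L=(h(70,440,24)+h(130,440,24)+h(78,530,24)+h(132,530,24))/4
Rr=(h(397,418,24)+h(455,415,24)+h(405,507,24)+h(461,507,24))/4
print("L",L.round(1),"R",Rr.round(1),np.linalg.norm(L-Rr),ang(L,Rr), "mid",(L+Rr)/2, ang(h(172,505,10),h(360,488,10)), np.degrees(zang(R)))
G=h(203,258+0,12)
print("green",ray(C,203,260,24).round(),ray(C,252,312,24).round(),ray(C,313,328,24).round())
E
```

```text
front [648.4 283.8  16. ] [657.1 185.7  16. ] 98.53350485913813
ang 95.06065996304922 94.5668592114677 94.66376483908098 95.51052951465138
mid [652.7 234.7  16. ]
L [497.5 205.6  24. ] R [494.2 128.9  24. ] 76.72809491353124 87.53936851752363 mid [495.80429956 167.26414484  24.        ] 88.77055393549654 -96.90298802842217
green [471. 253.  24.] [398. 208.  24.] [368. 140.  24.]
```

Call:
arm_command --plan '[{"tx": 0.9, "ty": 0, "tz": 0, "wx": -0.138, "wy": 0, "wz": 0, "jaw": 1}, {"tx": 0.9, "ty": 0, "tz": 0, "wx": -0.138, "wy": 0, "wz": 0, "jaw": 1}, {"tx": 0.9, "ty": 0, "tz": 0, "wx": -0.138, "wy": 0, "wz": 0, "jaw": 1}, {"tx": 0.9, "ty": 0, "tz": 0, "wx": -0.138, "wy": 0, "wz": 0, "jaw": 1}, {"tx": 0.9, "ty": 0, "tz": 0, "wx": -0.138, "wy": 0, "wz": 0, "jaw": 1}, {"tx": 0.9, "ty": 0, "tz": 0, "wx": -0.138, "wy": 0, "wz": 0, "jaw": 1}, {"tx": 0.9, "ty": 0, "tz": 0, "wx": -0.138, "wy": 0, "wz": 0, "jaw": 1}, {"tx": 0.9, "ty": 0, "tz": 0, "wx": -0.138, "wy": 0, "wz": 0, "jaw": 1}, {"tx": 0.9, "ty": 0, "tz": 0, "wx": -0.138, "wy": 0, "wz": 0, "jaw": 1}, {"tx": 0.9, "ty": 0, "tz": 0, "wx": -0.138, "wy": 0, "wz": 0, "jaw": 1}, {"tx": 0.9, "ty": 0, "tz": 0, "wx": -0.138, "wy": 0, "wz": 0, "jaw": 1}, {"tx": 0.9, "ty": 0, "tz": 0, "wx": -0.138, "wy": 0, "wz": 0, "jaw": 1}, {"tx": 0, "ty": 0, "tz": 0, "wx": 0, "wy": 0, "wz": 0, "jaw": 1}, {"tx": 0, "ty": 0, "tz": 0, "wx": 0, "wy": 0, "wz": 0, "jaw": 1}]'

```text
time: 16.85
tool_pos: [571.5, 183.6, 107.5]
tcp_rot: [-0.456, 1.57, -0.498]
contact_force: [-0.2, -0.3, 0.4]
grip_width: 92.2
```

```bash
python3 - <<'E'
from h import *
R,p=pose(); print(p,np.degrees(zang(R)))
plan([494.2,128.9,108],np.radians(-2),4)
E
```

```text
[571.53519039 183.6082727  107.46770629] -2.4121444818661373
dist [-77.3 -54.7   0.5] rot [-0.007  0.     0.   ] k 4
[-0.01 -1.45 -1.87] [-0.002  0.     0.   ]
[-0.01 -1.44 -1.88] [-0.002  0.     0.   ]
[-0.01 -1.44 -1.88] [-0.002  0.     0.   ]
[-0.01 -1.44 -1.88] [-0.002  0.     0.   ]
```

Call:
arm_command --plan '[{"tx": 0, "ty": -1.45, "tz": -1.87, "wx": 0, "wy": 0, "wz": 0, "jaw": 1}, {"tx": 0, "ty": -1.44, "tz": -1.88, "wx": 0, "wy": 0, "wz": 0, "jaw": 1}, {"tx": 0, "ty": -1.44, "tz": -1.88, "wx": 0, "wy": 0, "wz": 0, "jaw": 1}, {"tx": 0, "ty": -1.44, "tz": -1.88, "wx": 0, "wy": 0, "wz": 0, "jaw": 1}, {"tx": 0, "ty": 0, "tz": 0, "wx": 0, "wy": 0, "wz": 0, "jaw": 1}, {"tx": 0, "ty": 0, "tz": 0, "wx": 0, "wy": 0, "wz": 0, "jaw": 1}]'

```text
time: 17.45
tool_pos: [494.9, 129.5, 108.3]
tcp_rot: [0.149, 1.568, 0.109]
contact_force: [1.5, 0.4, 0.0]
grip_width: 91.8
```

```bash
python3 snap.py w14
```

```text
17.45 [494.86 129.48 108.34] -0.040014168376687906 [1.5 0.4 0. ] 91.7913657542598
```

View pics/w14.png

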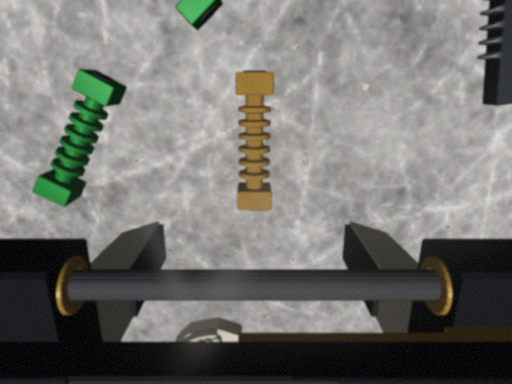

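Call:
arm_command --plan '[{"tx": 1.38, "ty": -0.1, "tz": 0, "wx": 0, "wy": 0, "wz": 0, "jaw": 1}, {"tx": 1.38, "ty": 0, "tz": 0, "wx": 0, "wy": 0, "wz": 0, "jaw": 1}, {"tx": 1.38, "ty": 0, "tz": 0, "wx": 0, "wy": 0, "wz": 0, "jaw": 1}, {"tx": 1.38, "ty": 0, "tz": 0, "wx": 0, "wy": 0, "wz": 0, "jaw": 0.8}, {"tx": 1.38, "ty": 0, "tz": 0, "wx": 0, "wy": 0, "wz": 0, "jaw": 0.4}, {"tx": 1.38, "ty": 0, "tz": 0, "wx": 0, "wy": 0, "wz": 0, "jaw": 0.2}, {"tx": 0, "ty": 0, "tz": 0, "wx": 0, "wy": 0, "wz": 0, "jaw": 0.1}, {"tx": 0, "ty": 0, "tz": 0, "wx": 0, "wy": 0, "wz": 0, "jaw": -1}, {"tx": 0, "ty": 0, "tz": 0, "wx": 0, "wy": 0, "wz": 0, "jaw": -1}, {"tx": 0, "ty": 0, "tz": 0, "wx": 0, "wy": 0, "wz": 0, "jaw": -1}, {"tx": 0, "ty": 0, "tz": 0, "wx": 0, "wy": 0, "wz": 0, "jaw": -1}, {"tx": 0, "ty": 0, "tz": 0, "wx": 0, "wy": 0, "wz": 0, "jaw": -1}, {"tx": 0, "ty": 0, "tz": 0, "wx": 0, "wy": 0, "wz": 0, "jaw": -1}, {"tx": 0, "ty": 0, "tz": 0, "wx": 0, "wy": 0, "wz": 0, "jaw": -1}]'

```text
time: 18.9
tool_pos: [494.0, 128.7, 25.0]
tcp_rot: [0.033, 1.57, -0.004]
contact_force: [0.0, -0.2, 2.9]
grip_width: 23.7
```

```bash
python3 snap.py w15
```

```text
18.9 [494.05 128.71  24.95] -0.03707762079712684 [ 0.  -0.2  2.9] 23.702843935045728
```

View pics/w15.png

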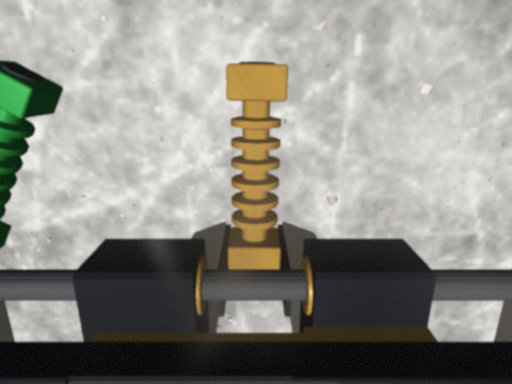

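```bash
python3 - <<'E'
from h import *
import pickle
o=pickle.load(open("w15.pkl","rb")); C=cam("wrist",o); R,p=pose(o)
f=lambda u,v,z: (R.T@(ray(C,u,v,z)-p)).round(1)
print(f(257,65,24),f(257,99,24),f(254,235,24),f(254,269,24)); print(np.degrees(zang(R)))
for v in (122,143,162,182,200,219): print(f(256,v,23))
E
```

```text
[ 1.  84.2  0.4] [ 1.  71.6  0.5] [ 1.  13.2 -0.7] [ 1.  -3.8 -0.7]
-2.1243911860618554
[ 2.  62.6  0.1]
[ 2.  54.   0.1]
[ 2.  46.1  0.1]
[ 2.  37.4  0.1]
[ 2.  29.3  0.1]
[ 2.  20.4  0.1]
```

```bash
python3 - <<'E'
from h import *
plan([611.2,191.5,25],np.radians(5),8)
E
```

```text
dist [117.1  62.8   0. ] rot [-0.124  0.001  0.   ] k 8
[0.   0.84 1.43] [-0.016  0.     0.   ]
[0.   0.82 1.45] [-0.016  0.     0.   ]
[0.   0.79 1.46] [-0.016  0.     0.   ]
[0.   0.77 1.47] [-0.016  0.     0.   ]
[0.   0.75 1.48] [-0.016  0.     0.   ]
[0.   0.72 1.49] [-0.016  0.     0.   ]
[-0.    0.7   1.51] [-0.016  0.     0.   ]
[-0.    0.68  1.52] [-0.016  0.     0.   ]
```

Go all but 1.5 cm short, then look.

Call:
arm_command --plan '[{"tx": 0, "ty": 0.84, "tz": 1.43, "wx": -0.016, "wy": 0, "wz": 0, "jaw": -1}, {"tx": 0, "ty": 0.82, "tz": 1.45, "wx": -0.016, "wy": 0, "wz": 0, "jaw": -1}, {"tx": 0, "ty": 0.79, "tz": 1.46, "wx": -0.016, "wy": 0, "wz": 0, "jaw": -1}, {"tx": 0, "ty": 0.77, "tz": 1.47, "wx": -0.016, "wy": 0, "wz": 0, "jaw": -1}, {"tx": 0, "ty": 0.75, "tz": 1.48, "wx": -0.016, "wy": 0, "wz": 0, "jaw": -1}, {"tx": 0, "ty": 0.72, "tz": 1.49, "wx": -0.016, "wy": 0, "wz": 0, "jaw": -1}, {"tx": 0, "ty": 0.7, "tz": 1.51, "wx": -0.016, "wy": 0, "wz": 0, "jaw": -1}, {"tx": 0, "ty": 0, "tz": 0, "wx": -0.012, "wy": 0, "wz": 0, "jaw": -1}, {"tx": 0, "ty": 0, "tz": 0, "wx": 0, "wy": 0, "wz": 0, "jaw": -1}]'

```text
time: 19.85
tool_pos: [596.9, 184.0, 25.0]
tcp_rot: [0.173, 1.568, 0.26]
contact_force: [3.0, 0.8, 4.1]
grip_width: 23.8
```

```bash
python3 snap.py w16; python3 - <<'E'
import cv2
im=cv2.imread("pics/w16.png"); cv2.imwrite("pics/w16z.png",cv2.resize(im[50:290,200:460],None,fx=3,fy=2.5,interpolation=cv2.INTER_CUBIC))
E
```

```text
19.85 [596.86 184.04  24.96] 0.08705773058500509 [3.  0.8 4.1] 23.808793058419013
```

View pics/w16z.png

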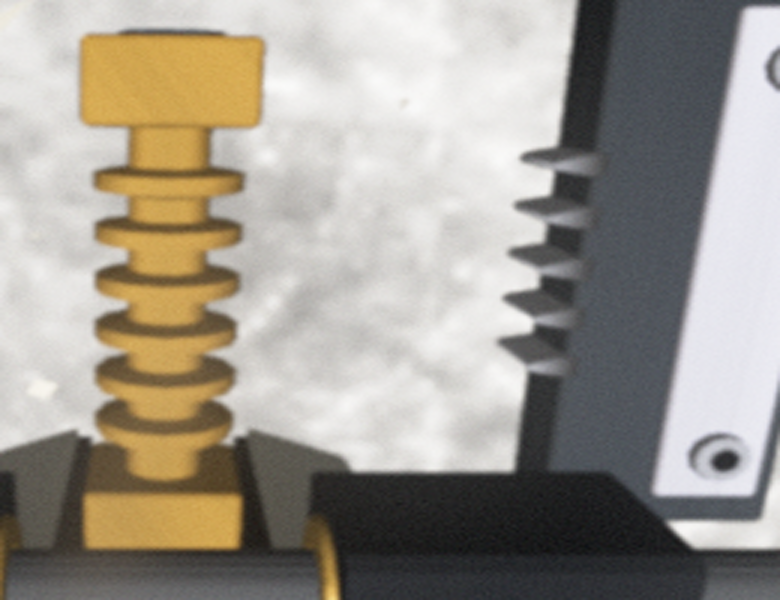

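```bash
python3 - <<'E'
from h import *
import pickle
o=pickle.load(open("w16.pkl","rb")); C=cam("wrist",o); R,p=pose(o)
f=lambda x,y,z: (R.T@(ray(C,200+x/3,50+y/2.5,z)-p))
a,b=f(580,20,0),f(522,465,0); print("front floor",a.round(1),b.round(1),"slope dz/dy",(a-b)[2]/(a-b)[1])
a,b=f(613,20,16),f(550,465,16); print("front top",a.round(1),b.round(1),"slope dz/dy",(a-b)[2]/(a-b)[1])
a,b=f(740,10,20),f(654,495,20); print("plate",a.round(1),b.round(1),"slope dz/dy",(a-b)[2]/(a-b)[1])
print("teeth",[f(x,y,11).round(1)[1:].tolist() for x,y in((525,158),(515,206),(510,253),(505,300),(500,343))])
print("ridge",[f(x,y,12).round(1)[1:].tolist() for x,y in((243,178),(241,230),(238,280),(236,328),(234,375),(231,425))])
print("ridgeL",[f(x,y,12).round(1)[1:].tolist() for x,y in((96,178),(96,230),(96,280),(96,328),(96,375),(97,425))])
print("collar",f(172,37,24).round(1),f(172,126,24).round(1),f(165,492,24).round(1))
for x,y in((565,160),(555,208),(545,255),(536,303),(530,350)): print(f(x,y,8).round(1))
E
```

```text
front floor [25.2 88.2 61.3] [25.1  1.3 61.6] slope dz/dy -0.003185605662206711
front top [ 9.1 87.3 59.6] [ 9.1  8.9 59.8] slope dz/dy -0.0026226066895194693
plate [ 5.2 88.5 74.2] [ 5.1  4.8 74.8] slope dz/dy -0.006604517154938297
teeth [[65.0, 51.8], [56.7, 51.2], [48.3, 51.3], [39.6, 51.4], [31.3, 51.4]]
ridge [[61.7, 11.0], [52.6, 10.9], [43.6, 10.6], [34.6, 10.5], [25.4, 10.4], [15.4, 10.1]]
ridgeL [[61.8, -10.3], [52.7, -10.5], [43.6, -10.7], [34.6, -10.8], [25.5, -11.0], [15.4, -11.1]]
collar [ 1.  84.4  0.5] [ 1.  71.2  0.5] [ 1.   7.6 -0.3]
[17.1 64.4 58.8]
[17.1 55.9 58.3]
[17.1 47.3 57.7]
[17.1 38.2 57.3]
[17.1 29.  57.3]
```

Call:
arm_command --plan '[{"tx": 0, "ty": 0.4, "tz": 0.73, "wx": 0, "wy": 0, "wz": 0, "jaw": -1}, {"tx": 0, "ty": 0.37, "tz": 0.73, "wx": 0, "wy": 0, "wz": 0, "jaw": -1}, {"tx": 0, "ty": 0, "tz": 0, "wx": 0, "wy": 0, "wz": 0, "jaw": -1}, {"tx": 0, "ty": 0, "tz": 0, "wx": 0, "wy": 0, "wz": 0, "jaw": -0.2}, {"tx": 0, "ty": 0, "tz": 0, "wx": 0, "wy": 0, "wz": 0, "jaw": -0.2}, {"tx": 0, "ty": 0, "tz": 0, "wx": 0, "wy": 0, "wz": 0, "jaw": -0.2}, {"tx": 0, "ty": 0, "tz": 0, "wx": 0, "wy": 0, "wz": 0, "jaw": -0.2}, {"tx": -1, "ty": 0, "tz": 0, "wx": 0, "wy": 0, "wz": 0, "jaw": -0.2}, {"tx": -2, "ty": 0, "tz": 0, "wx": 0, "wy": 0, "wz": 0, "jaw": -0.2}, {"tx": -2.5, "ty": 0, "tz": 0, "wx": 0, "wy": 0, "wz": 0, "jaw": -0.2}, {"tx": -2.5, "ty": 0, "tz": 0, "wx": 0, "wy": 0, "wz": 0, "jaw": -0.2}]'

```text
time: 21.0
tool_pos: [609.8, 192.7, 105.9]
tcp_rot: [-2.508, 1.571, -2.421]
contact_force: [0.1, 0.1, 0.3]
grip_width: 36.8
```

```bash
python3 - <<'E'
from h import *
R,p=pose(); print(p,np.degrees(zang(R)))
E
```

```text
[609.7952037  192.66670803 105.939478  ] 4.986352828796866
```

Call:
arm_command --plan '[{"tx": 0, "ty": 0, "tz": 0, "wx": 0.131, "wy": 0, "wz": 0, "jaw": 0.3}, {"tx": 0, "ty": 0, "tz": 0, "wx": 0.131, "wy": 0, "wz": 0, "jaw": 0.3}, {"tx": 0, "ty": 0, "tz": 0, "wx": 0.131, "wy": 0, "wz": 0, "jaw": 0.3}, {"tx": 0, "ty": 0, "tz": 0, "wx": 0.131, "wy": 0, "wz": 0, "jaw": 0.3}, {"tx": 0, "ty": 0, "tz": 0, "wx": 0.131, "wy": 0, "wz": 0, "jaw": 0.3}, {"tx": 0, "ty": 0, "tz": 0, "wx": 0.131, "wy": 0, "wz": 0, "jaw": 0.3}, {"tx": 0, "ty": 0, "tz": 0, "wx": 0.131, "wy": 0, "wz": 0, "jaw": 0.3}, {"tx": 0, "ty": 0, "tz": 0, "wx": 0.131, "wy": 0, "wz": 0, "jaw": 0.3}, {"tx": 0, "ty": 0, "tz": 0, "wx": 0.131, "wy": 0, "wz": 0, "jaw": 0.3}, {"tx": 0, "ty": 0, "tz": 0, "wx": 0.131, "wy": 0, "wz": 0, "jaw": 0.3}, {"tx": 0, "ty": 0, "tz": 0, "wx": 0.131, "wy": 0, "wz": 0, "jaw": 0.3}, {"tx": 0, "ty": 0, "tz": 0, "wx": 0.13, "wy": 0, "wz": 0, "jaw": 0.3}, {"tx": 0, "ty": -1.17, "tz": -1.1, "wx": 0, "wy": 0, "wz": 0, "jaw": 0.3}, {"tx": 0, "ty": -1.17, "tz": -1.1, "wx": 0, "wy": 0, "wz": 0, "jaw": 0.3}, {"tx": 0, "ty": -1.16, "tz": -1.1, "wx": 0, "wy": 0, "wz": 0, "jaw": 0.3}, {"tx": 0, "ty": 0, "tz": 0, "wx": 0, "wy": 0, "wz": 0, "jaw": 0.3}, {"tx": 0, "ty": 0, "tz": 0, "wx": 0, "wy": 0, "wz": 0, "jaw": 0.3}]'

```text
time: 22.7
tool_pos: [571.9, 223.3, 105.0]
tcp_rot: [1.286, 1.57, -0.195]
contact_force: [0.1, -0.7, -0.2]
grip_width: 59.4
```

```bash
python3 snap.py w17;  python3 - <<'E'
import cv2
im=cv2.imread("pics/w17.png"); cv2.imwrite("pics/w17z.png",cv2.resize(im[10:180,165:345],None,fx=4.4,fy=3.5,interpolation=cv2.INTER_CUBIC))
E
```

```text
22.7 [571.85 223.26 104.97] -1.4815696356758954 [ 0.1 -0.7 -0.2] 59.40340037055784
```

View pics/w17.png

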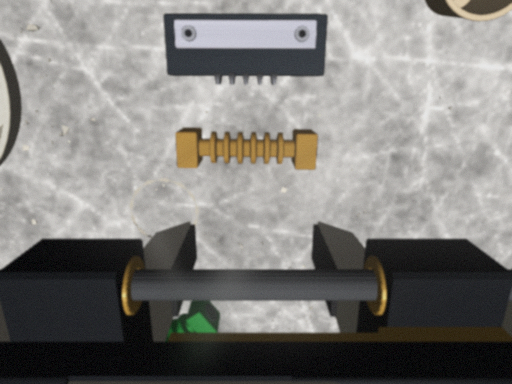

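View pics/w17z.png

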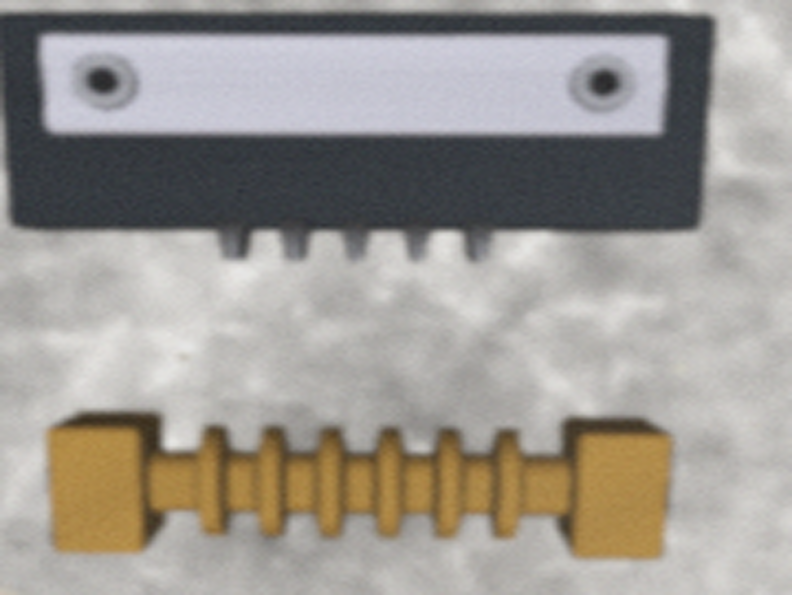

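```bash
python3 - <<'E'
from h import *
import pickle
o=pickle.load(open("w17.pkl","rb")); C=cam("wrist",o); R,p=pose(o)
f=lambda x,y,z: (R.T@(ray(C,165+x/4.4,10+y/3.5,z)-p))
a,b=f(12,225,16),f(699,228,16); print("gauge",a.round(1),b.round(1),((a+b)/2).round(2),"tilt",(b-a)[1]/(b-a)[2])
print("teeth",[f(x,255,9)[2].round(1) for x in(234,295,356,416,478)])
print("ridge",[f(x,y,23)[1:].round(1) for x,y in((213,481),(272,481),(330,482),(388,483),(447,483),(505,484))])
c,d,e,g=f(49,431,24),f(671,436,24),f(55,550,24),f(664,556,24);print("stud",c.round(1),d.round(1),e.round(1),g.round(1),((c+d+e+g)/4).round(2),"tilt",(d-c)[1]/(d-c)[2],(g-e)[1]/(g-e)[2])
E
```

```text
gauge [ 89.   81.8 -54.2] [89.  81.3 44.4] [89.01 81.54 -4.86] tilt -0.005730816860290868
teeth [np.float64(-23.2), np.float64(-14.1), np.float64(-5.0), np.float64(3.9), np.float64(13.2)]
ridge [array([ 36.4, -26.1]), array([ 36.4, -17.4]), array([36.2, -8.8]), array([36. , -0.2]), array([36. ,  8.5]), array([35.8, 17.1])]
stud [ 81.   45.9 -49.5] [81.  44.9 41. ] [ 81.   23.4 -50.1] [81.  22.3 41.2] [80.99 34.12 -4.38] tilt -0.010425784819857911 -0.012964000826064014
```

Call:
arm_command --plan '[{"tx": 1.6, "ty": -0.3, "tz": -0.24, "wx": 0.005, "wy": 0, "wz": 0, "jaw": 0.3}, {"tx": 1.6, "ty": 0, "tz": -0.24, "wx": 0, "wy": 0, "wz": 0, "jaw": 0.3}, {"tx": 1.6, "ty": 0, "tz": 0, "wx": 0, "wy": 0, "wz": 0, "jaw": 0.3}, {"tx": 1.6, "ty": 0, "tz": 0, "wx": 0, "wy": 0, "wz": 0, "jaw": 0.3}, {"tx": 1.6, "ty": 0, "tz": 0, "wx": 0, "wy": 0, "wz": 0, "jaw": 0.3}, {"tx": 0, "ty": 0.8, "tz": 0, "wx": 0, "wy": 0, "wz": 0, "jaw": 0.3}, {"tx": 0, "ty": 0.5, "tz": 0, "wx": 0, "wy": 0, "wz": 0, "jaw": 0.3}, {"tx": 0, "ty": 0.3, "tz": 0, "wx": 0, "wy": 0, "wz": 0, "jaw": 0.3}, {"tx": 0, "ty": 0.3, "tz": 0, "wx": 0, "wy": 0, "wz": 0, "jaw": 0.3}, {"tx": 0, "ty": 0.3, "tz": 0, "wx": 0, "wy": 0, "wz": 0, "jaw": 0.3}, {"tx": 0, "ty": 0.3, "tz": 0, "wx": 0, "wy": 0, "wz": 0, "jaw": 0.3}, {"tx": 0, "ty": 0.3, "tz": 0, "wx": 0, "wy": 0, "wz": 0, "jaw": 0.3}, {"tx": 0, "ty": 0.3, "tz": 0, "wx": 0, "wy": 0, "wz": 0, "jaw": 0.3}, {"tx": 0, "ty": 0.3, "tz": 0, "wx": 0, "wy": 0, "wz": 0, "jaw": 0.3}, {"tx": 0, "ty": 0.3, "tz": 0, "wx": 0, "wy": 0, "wz": 0, "jaw": 0.3}, {"tx": 0, "ty": 0, "tz": 0, "wx": 0, "wy": 0, "wz": 0, "jaw": 0.3}, {"tx": 0, "ty": 0, "tz": 0, "wx": 0, "wy": 0, "wz": 0, "jaw": 0.3}]'

```text
time: 24.45
tool_pos: [606.2, 230.1, 24.7]
tcp_rot: [1.609, 1.57, 0.12]
contact_force: [0.2, 0.7, -0.3]
grip_width: 60.0
```

```bash
python3 snap.py w18;  python3 - <<'E'
import cv2
im=cv2.imread("pics/w18.png"); cv2.imwrite("pics/w18z.png",cv2.resize(im[55:250,120:380],None,fx=3,fy=3,interpolation=cv2.INTER_CUBIC))
E
```

```text
24.45 [606.15 230.12  24.65] -1.4890722118332786 [ 0.2  0.7 -0.3] 59.960357611672116
```

View pics/w18z.png

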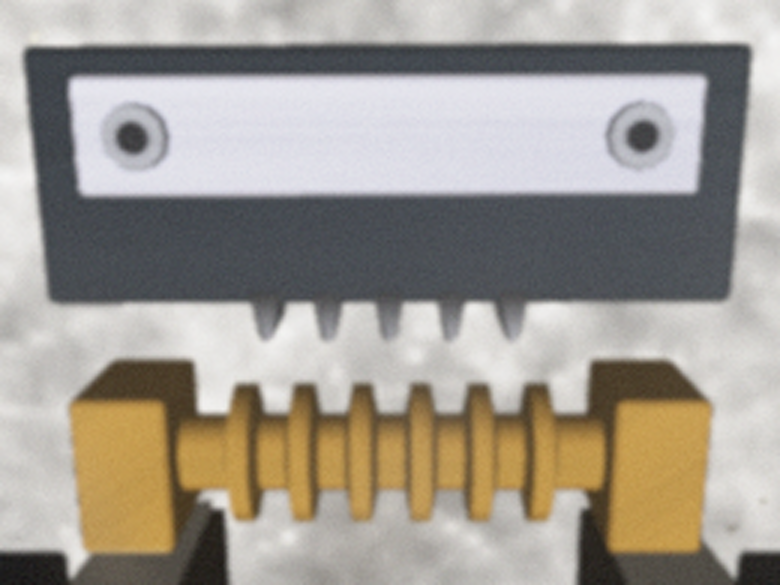

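Call:
arm_command --plan '[{"tx": 0, "ty": 0.1, "tz": -0.02, "wx": 0, "wy": 0, "wz": 0, "jaw": 0.3}, {"tx": 0, "ty": 0.1, "tz": -0.02, "wx": 0, "wy": 0, "wz": 0, "jaw": 0.3}, {"tx": 0, "ty": 0.1, "tz": -0.01, "wx": 0, "wy": 0, "wz": 0, "jaw": 0.3}, {"tx": 0, "ty": 0.1, "tz": 0, "wx": 0, "wy": 0, "wz": 0, "jaw": 0.3}, {"tx": 0, "ty": 0, "tz": 0, "wx": 0, "wy": 0, "wz": 0, "jaw": 0.3}, {"tx": 0, "ty": 0, "tz": 0, "wx": 0, "wy": 0, "wz": 0, "jaw": 0.3}]'

```text
time: 25.1
tool_pos: [609.8, 231.0, 24.6]
tcp_rot: [1.626, 1.571, 0.137]
contact_force: [-1.5, -0.3, 0.7]
grip_width: 59.7
```

```bash
python3 snap.py w19;  python3 - <<'E'
import cv2
im=cv2.imread("pics/w19.png"); cv2.imwrite("pics/w19z.png",cv2.resize(im[55:250,120:380],None,fx=3,fy=3,interpolation=cv2.INTER_CUBIC))
E
```

```text
25.1 [609.75 230.96  24.56] -1.4890109046655375 [-1.5 -0.3  0.7] 59.7064873886559
```

View pics/w19z.png

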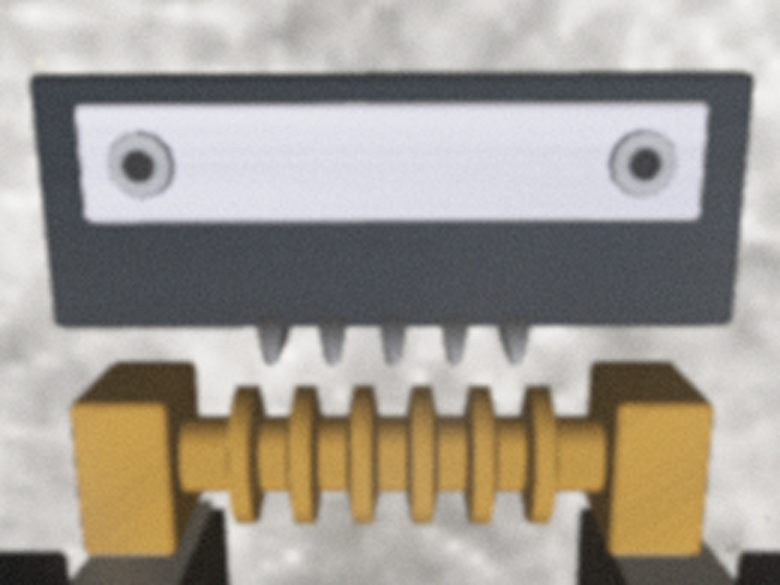

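Call:
arm_command --plan '[{"tx": 0, "ty": 0.1, "tz": 0, "wx": 0, "wy": 0, "wz": 0, "jaw": 0.3}, {"tx": 0, "ty": 0.1, "tz": 0, "wx": 0, "wy": 0, "wz": 0, "jaw": 0.3}, {"tx": 0, "ty": 0.1, "tz": 0, "wx": 0, "wy": 0, "wz": 0, "jaw": 0.3}, {"tx": 0, "ty": 0.1, "tz": 0, "wx": 0, "wy": 0, "wz": 0, "jaw": 0.3}, {"tx": 0, "ty": 0.1, "tz": 0, "wx": 0, "wy": 0, "wz": 0, "jaw": 0.3}, {"tx": 0, "ty": 0, "tz": 0, "wx": 0, "wy": 0, "wz": 0, "jaw": 0.3}]'

```text
time: 25.75
tool_pos: [614.9, 231.3, 24.6]
tcp_rot: [1.478, 1.57, -0.011]
contact_force: [-1.1, -0.4, 0.5]
grip_width: 59.9
```

Call:
arm_command --plan '[{"tx": 0, "ty": 0.1, "tz": 0, "wx": 0, "wy": 0, "wz": 0, "jaw": 0.3}, {"tx": 0, "ty": 0.1, "tz": 0, "wx": 0, "wy": 0, "wz": 0, "jaw": 0.3}, {"tx": 0, "ty": 0.1, "tz": 0, "wx": 0, "wy": 0, "wz": 0, "jaw": 0.3}, {"tx": 0, "ty": 0, "tz": 0, "wx": 0, "wy": 0, "wz": 0, "jaw": 0.3}]'

```text
time: 26.15
tool_pos: [617.9, 231.6, 24.6]
tcp_rot: [1.432, 1.57, -0.057]
contact_force: [0.1, 0.5, 0.7]
grip_width: 59.8
```

```bash
python3 snap.py w20;  python3 - <<'E'
import cv2
im=cv2.imread("pics/w20.png"); cv2.imwrite("pics/w20z.png",cv2.resize(im[55:250,120:380],None,fx=3,fy=3,interpolation=cv2.INTER_CUBIC))
E
```

```text
26.15 [617.86 231.57  24.56] -1.488981911476012 [0.1 0.5 0.7] 59.848434022419646
```

View pics/w20z.png

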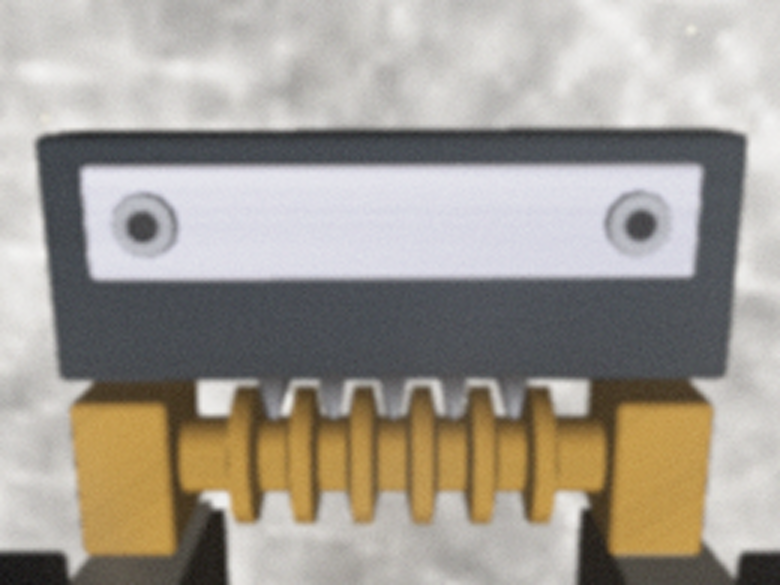

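Teeth at 272…512 sit between the ridges; almost home. Continue to contact.

Call:
arm_command --plan '[{"tx": 0, "ty": 0.1, "tz": 0, "wx": 0, "wy": 0, "wz": 0, "jaw": 0.3}, {"tx": 0, "ty": 0.1, "tz": 0, "wx": 0, "wy": 0, "wz": 0, "jaw": 0.3}, {"tx": 0, "ty": 0, "tz": 0, "wx": 0, "wy": 0, "wz": 0, "jaw": 0.3}]'

```text
time: 26.5
tool_pos: [618.5, 231.6, 24.6]
tcp_rot: [-1.419, 1.568, -2.907]
contact_force: [-5.1, -1.1, 4.4]
grip_width: 59.8
```

Call:
arm_command --plan '[{"tx": 0, "ty": 0.1, "tz": 0, "wx": 0, "wy": 0, "wz": 0, "jaw": 0.3}, {"tx": 0, "ty": 0.1, "tz": 0, "wx": 0, "wy": 0, "wz": 0, "jaw": 0.3}, {"tx": 0, "ty": 0, "tz": 0, "wx": 0, "wy": 0, "wz": 0, "jaw": 0.3}]'

```text
time: 26.8
tool_pos: [618.6, 231.6, 24.6]
tcp_rot: [-1.434, 1.564, -2.922]
contact_force: [-13.3, -3.1, 9.8]
grip_width: 59.8
```

```bash
python3 snap.py w21;  python3 - <<'E'
import cv2
im=cv2.imread("pics/w21.png"); cv2.imwrite("pics/w21z.png",cv2.resize(im[55:250,120:380],None,fx=3,fy=3,interpolation=cv2.INTER_CUBIC))
E
```

```text
26.8 [618.59 231.61  24.58] -1.4880071588071242 [-13.3  -3.1   9.8] 59.794721543640755
```

View pics/w21z.png

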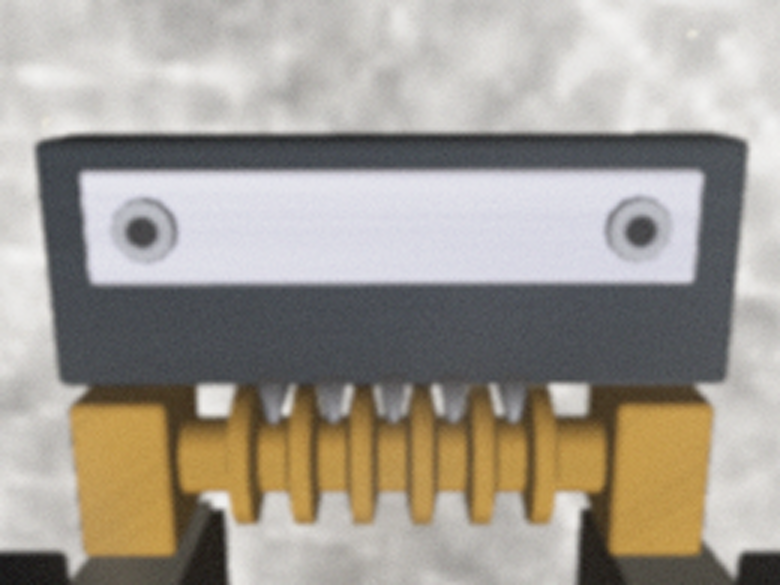

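Call:
arm_command --plan '[{"tx": 0, "ty": -0.5, "tz": 0, "wx": 0, "wy": 0, "wz": 0, "jaw": 0.3}, {"tx": 0, "ty": -1.5, "tz": 0, "wx": 0, "wy": 0, "wz": 0, "jaw": 0.3}, {"tx": -2, "ty": -0.5, "tz": 0, "wx": 0, "wy": 0, "wz": 0, "jaw": 0.3}, {"tx": -4, "ty": 0, "tz": 0, "wx": 0, "wy": 0, "wz": 0, "jaw": 0.3}, {"tx": -4, "ty": 0, "tz": 0, "wx": 0, "wy": 0, "wz": 0, "jaw": 0.3}, {"tx": -4, "ty": 0, "tz": 2, "wx": 0, "wy": 0, "wz": 0, "jaw": 0.3}, {"tx": -4, "ty": 0, "tz": 4, "wx": 0, "wy": 0, "wz": 0, "jaw": 0.3}, {"tx": 0, "ty": 0, "tz": 4, "wx": 0, "wy": 0, "wz": 0, "jaw": 0.3}, {"tx": 0, "ty": 0, "tz": 4, "wx": 0, "wy": 0, "wz": 0, "jaw": 0.3}, {"tx": 0, "ty": 0, "tz": 0, "wx": 0, "wy": 0, "wz": 0, "jaw": 0.3}, {"tx": 0, "ty": 0, "tz": 0, "wx": 0, "wy": 0, "wz": 0, "jaw": 0.3}]'

```text
time: 27.95
tool_pos: [608.2, 94.1, 200.1]
tcp_rot: [1.693, 1.57, 0.202]
contact_force: [-0.1, 0.4, -0.6]
grip_width: 60.0
```

```bash
python3 snap.py w22
```

```text
27.95 [608.22  94.1  200.13] -1.4912503670049446 [-0.1  0.4 -0.6] 60.01271545612717
```

View pics/w22.png

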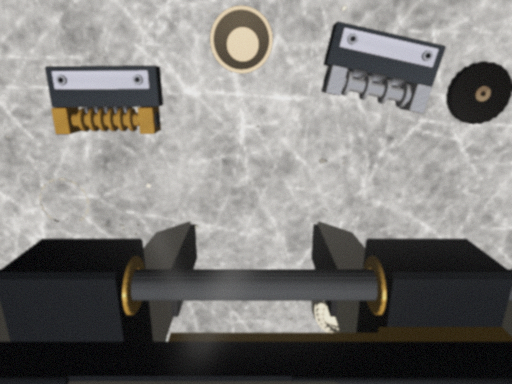

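Call:
arm_command --plan '[{"tx": -2, "ty": -4, "tz": 0, "wx": 0, "wy": 0, "wz": 0, "jaw": 0.3}, {"tx": -2, "ty": -4, "tz": 0, "wx": 0, "wy": 0, "wz": 0, "jaw": 0.3}, {"tx": -2, "ty": -4, "tz": 0, "wx": 0, "wy": 0, "wz": 0, "jaw": 0.3}, {"tx": 0, "ty": -4, "tz": 0, "wx": 0, "wy": 0, "wz": 0, "jaw": 0.3}, {"tx": 0, "ty": -4, "tz": 0, "wx": 0, "wy": 0, "wz": 0, "jaw": 0.3}, {"tx": 0, "ty": 0, "tz": 0, "wx": 0, "wy": 0, "wz": 0, "jaw": 0.3}, {"tx": 0, "ty": 0, "tz": 0, "wx": 0, "wy": 0, "wz": 0, "jaw": 0.3}]'

```text
time: 28.7
tool_pos: [408.5, 79.6, 260.6]
tcp_rot: [1.546, 1.569, 0.059]
contact_force: [0.7, -0.2, -0.1]
grip_width: 59.9
```

```bash
python3 - <<'E'
from h import *
t=imaging.capture("top"); cv2.imwrite("pics/topE.png",t)
t0=cv2.imread("pics/top0.png")
import numpy as np
r=lambda q: cv2.resize(q[105:240,145:395],None,fx=3.1,fy=2.1,interpolation=cv2.INTER_CUBIC)
cv2.imwrite("pics/cmp.png",np.vstack([r(t0),r(t)]))
print(readout.get_obs()['time'])
E
```

```text
28.75
```

View pics/cmp.png

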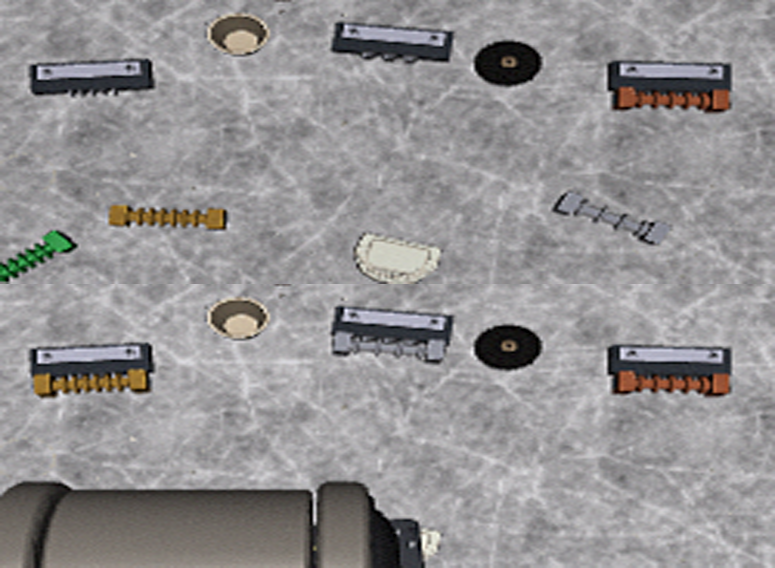

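All three studs are seated, and the crucible, wheel and copper stud are unmoved. The cast is partly hidden by the arm, but nothing came near it.

```bash
python3 -c "
from plant import bot; print(bot.close_job())"
```

```text
the job is handed in; nothing more can be done
None
```

I slid both loose studs to their own gauges and handed the job in at about 28.8 s of the 72 s allowed. The hand-in reports no verdict. For each stud I gripped one end collar, slid it to about 33 mm in front of its gauge, let go, and pushed it home with the open fingers on both collars.

**Fit checks**
- **Steel (coarse) stud:** the teeth sit between the ridges. The wrist picture shows the collars flush with the plate to within about 1 mm, and the tool stopped dead at about 14 N.
- **Brass (fine) stud:** the teeth sit between the ridges and the collars look flush against the plate. The tool stopped at about 13 N. I judged this one by eye and by the stop, without measuring the collar gap.

**Other objects**
- **Copper stud, crucible and brush wheel:** they look unmoved when the first and last top pictures are compared.
- **Dental cast:** it was mostly hidden by the arm in the last top picture, so I could not check it directly. No move came near it.
- **Green look-alikes:** I kept away from them but did not check them again at the end.

**Disagreement:** my readings of the sideways offset between the steel stud and its gauge disagreed: 0.5 mm from higher up and about 1.5 mm from close by. I corrected it before the final push.

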